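Unclamp the labelled wood samples

TASK

The glue on the labels of the wood sample blocks has set. First stop the curing timer: press its round key, then its square key, then its long bar key, one at a time and right down. Only then throw open all three toggle clamps, the empty one too if there is one, and put every block in the flat tray, each resting on the tray's floor and none on top of another; leave the clamps open and the other things on the table where they are.

Things in the scene. Friction and masses are not known exactly. Their poses are not given: they have to be found in the camera images.
- handle0 (a joint): handle of toggle clamp 0: 0 = closed, locked over centre, the grip leaning 0.45 rad from upright towards the block (-x of point pivot0); it swings up and over to +x of pivot0, 1.6 rad = fully open (leaning 1.15 rad past upright). Stiff: 3 to 5 N at the grip; it stays about where it is left. The bar is lifted as it opens
- pivot0 (a point): hinge of handle 0, fixed on clamp 0, 61 mm above the table; x points from the block to the clamp's back, y lies along the hinge, z up. The grip is a black rod 18 mm across, from 30 to 100 mm out from the hinge. Open, the pressing bar (12 mm wide, rubber pad at its end) stands nearly upright 40 to 80 mm nearer the block, up to 135 mm above the table
- sample0 (a point): centre of a wood sample block, pale wood, 70 (x) x 48 (y) x 30 (z) mm, about 75 g, with a paper label on top near one end; it starts in clamp 0, or is absent (one of the three may be). Its seat there: 10 mm above the table, on a base plate 90 mm wide, centred 139 mm from the pivot along -x; end strips and, 27 mm either way along x, pins stand 8 mm above it; between the pins both long sides are free for fingers
- handle1 (a joint): handle of toggle clamp 1: 0 = closed, locked over centre, the grip leaning 0.45 rad from upright towards the block (-x of point pivot1); it swings up and over to +x of pivot1, 1.6 rad = fully open (leaning 1.15 rad past upright). Stiff: 3 to 5 N at the grip; it stays about where it is left. The bar is lifted as it opens
- pivot1 (a point): hinge of handle 1, fixed on clamp 1, 61 mm above the table; x points from the block to the clamp's back, y lies along the hinge, z up. The grip is a black rod 18 mm across, from 30 to 100 mm out from the hinge. Open, the pressing bar (12 mm wide, rubber pad at its end) stands nearly upright 40 to 80 mm nearer the block, up to 135 mm above the table
- sample1 (a point): centre of a wood sample block, medium brown wood, 70 (x) x 48 (y) x 30 (z) mm, about 75 g, with a paper label on top near one end; it starts in clamp 1, or is absent (one of the three may be). Its seat there: 10 mm above the table, on a base plate 90 mm wide, centred 139 mm from the pivot along -x; end strips and, 27 mm either way along x, pins stand 8 mm above it; between the pins both long sides are free for fingers
- handle2 (a joint): handle of toggle clamp 2: 0 = closed, locked over centre, the grip leaning 0.45 rad from upright towards the block (-x of point pivot2); it swings up and over to +x of pivot2, 1.6 rad = fully open (leaning 1.15 rad past upright). Stiff: 3 to 5 N at the grip; it stays about where it is left. The bar is lifted as it opens
- pivot2 (a point): hinge of handle 2, fixed on clamp 2, 61 mm above the table; x points from the block to the clamp's back, y lies along the hinge, z up. The grip is a black rod 18 mm across, from 30 to 100 mm out from the hinge. Open, the pressing bar (12 mm wide, rubber pad at its end) stands nearly upright 40 to 80 mm nearer the block, up to 135 mm above the table
- sample2 (a point): centre of a wood sample block, dark brown wood, 70 (x) x 48 (y) x 30 (z) mm, about 75 g, with a paper label on top near one end; it starts in clamp 2, or is absent (one of the three may be). Its seat there: 10 mm above the table, on a base plate 90 mm wide, centred 139 mm from the pivot along -x; end strips and, 27 mm either way along x, pins stand 8 mm above it; between the pins both long sides are free for fingers
- tray_floor (a point): centre of the floor (upper face) of the flat, loose plywood tray: inside 260 mm along its x and 140 mm along its y, walls 5 mm thick, 28 mm high over all, floor 5 mm thick, 0.6 kg. It may stand on the left or the right
- key_round (a joint): round key of the curing timer: 0 = up, 0.005 m = fully down (4 N); springs back
- key_round_top (a point): centre of the top of the round white key (24 mm across), 8 mm proud of the grey timer's flat top, which is 35 mm above the table. The timer's keys are in a row 46 mm apart, the bar key in the middle
- key_square (a joint): square key of the curing timer: 0 = up, 0.005 m = fully down (4 N); springs back
- key_square_top (a point): centre of the top of the square white key (24 x 24 mm), 8 mm proud of the grey timer's flat top, which is 35 mm above the table. The timer's keys are in a row 46 mm apart, the bar key in the middle
- key_bar (a joint): long bar key of the curing timer: 0 = up, 0.005 m = fully down (4 N); springs back
- key_bar_top (a point): centre of the top of the long bar white key (40 x 13 mm), 8 mm proud of the grey timer's flat top, which is 35 mm above the table. The timer's keys are in a row 46 mm apart, the bar key in the middle
- jar_mid (a point): bystander, to be left alone: closed specimen jar, 56 mm across, 85 mm tall; point half-way up
- glue_mid (a point): bystander, to be left alone: glue bottle, 44 mm across, 120 mm tall; point half-way up
- tape_mid (a point): bystander, to be left alone: roll of paper tape lying flat, 70 mm across, 19 mm high; its centre
- eraser_mid (a point): bystander, to be left alone: eraser 50 x 22 x 13 mm; its centre
- weight_mid (a point): bystander, to be left alone: brass weight, 48 mm across, 30 mm high; its centre
Mind the look-alikes: they are no part of the job. What is shaped like the part that bears sample2 but green is not meant.

How it is judged:
By the outcome, as a careful person would: the job done as asked, in the order asked, and still so for the second after the job is handed in, with the robot touching nothing.
Of block0, block1, block2 only 2 to 3 are there at a start; the rules pass over those that are not, and their reading is None.
At some moment in a run one of block0, block1, block2, tray may be knocked a few centimetres aside while the robot is not near it.
Once in a run the grip may slacken for a moment while it holds something.
It also fails if it takes over 208 s, if anything falls off the work surface, if the arm or the gripper's body presses on something with over 40 N, if the wrist force passes 120 N, or if a joint passes its speed limit or range.

ROBOT

A 6-joint arm with a two-finger parallel gripper is mounted at the origin on the work surface. World frame = base frame: x ahead of the robot, y to its left, z up, the work surface at z = 0. Lengths are in m, angles in rad, forces in N, time in s.
With the tool pointing down it reaches from about 0.3 to 0.775 m from the base axis. Payload 14.6 kg.
Tool frame: the origin (TCP) lies on the centre line of the jaws, within the pads' length; the fingertips stand ctrl.tcp_to_tips ahead of it and the grasp point (between the pads) lies 2 mm behind it (ctrl.tcp_to_tips is the distance from the TCP to the fingertips, in m); z points along the fingers, y is the line along which they close (so a half turn about z gives the same grasp; the last joint's range is limited). The gripper opens to 94 mm and grips with 3 to 60 N. Pads are 16 mm wide; open, the fingers measure 119 mm over their backs; the gripper's body (75 mm by 177 mm) begins 78 mm behind the grasp point.
Start: joints at [1.226, 0.3, 1.521, -0, 1.321, -0.067], TCP at [0.151, 0.529, 0.222] pointing down, gripper open.
Joint ranges: [-3.03, 3.03], [-0.79, 2.21], [0.23, 2.52], [-1.04, 4.18], [0, 3.07], [-2.55, 2.55]. Speed limits (rad/s): [2.22, 2.22, 2.57, 3.14, 3.14, 3.14].

INTERFACE

Orientations are given as [roll, pitch, yaw] about the fixed x, y, z axes, in that order (R = Rz(yaw) Ry(pitch) Rx(roll)).
In Python, from station import telemetry, viewer, hand_in, ctrl gives the robot as it stands.
- The arm moves only by the tool step_arm, never from a script. Its argument "plan" is a list of rows, each an object of numbers: "dx", "dy", "dz": the shift along the tool's x, y, z scaled (see below); "rx", "ry", "rz": the turn, a rotation vector about the tool's x, y, z scaled (see below); "claw": the closure, from 0 (fully open) to 1 (shut). In form: [{"dx": .., "dy": .., "dz": .., "rx": .., "ry": .., "rz": .., "claw": ..}, ...]. A call has 1 to 10 rows; each row shifts and turns the commanded pose from where the row before left it, along the tool's axes as they then stand; what a row does not reach is not made up. The controller multiplies each number of a shift by 0.1 m and each number of a turn by 90 degrees. A row lasts 1/10 s, in which the tool goes at most 50 mm and 8.59 degrees, less where a joint would pass 70% of its speed; a pose out of reach is approached as far as the arm can. A call with a number of a shift or a turn outside -1 to 1 is refused whole. A call with a gripper value outside its range is refused whole. The fingers move at their own pace and stop on an object; "grip_force" is the grip in N (left out, the last holds). Time passes only in rows, so rows that do not move let the fingers close. It gives the time, the measured TCP pose, the force, the opening and the grip force at its end, in the units of the state.
- telemetry.get_obs(): the state, without advancing time (a new reading comes with each control period).
- viewer.camera(name): name is "side" or "top" or "wrist"; returns a dict with "img" (384x512x3 uint8, red, green, blue), "z_map" (384x512 float32, m along the optical axis (not along the pixel's ray), 0 where there is no reading), "fx", "fy", "cx", "cy" (pixels), "R" (3x3) and "t" (3): a world point X has camera coordinates R X + t; the wrist camera has in their place "tool_from_camera" (4x4, takes a point from camera to tool coordinates, whose origin is the TCP and whose axes are the flange's). Camera axes: x right, y down, z forward; pixel columns grow to the right and rows downward; lengths in m; the calibration is good to about 2 mm. A picture is of the moment at which its call begins: read the wrist's pose just before it.
- hand_in(): hands the job in; it is judged then, once.
Trained networks look in a picture, given as the dict that the camera call returned (one of the last four; its "shot" number tells which), for a name from the list of things; names that differ only in an ending like _2 or _b are one class to them, and where a whole thing is asked for, a point or a joint stands for the part that bears it (a point fixed in the world has none). Each returns a list of dicts, best first, with "score" (0 to 1); they miss things now and then, are a little off and sometimes report something else, mostly with a low value. They report only what shows in the picture. A call takes as long as a camera call. They do not tell look-alikes from the thing itself.
- viewer.recognise(target, picture): "rect" ([left, top, right, bottom] in pixels, round what is visible of it).
The state is a dict: "time_s": time; "qpos": joint angles; "joint_vel": joint speeds; "tau": joint torques, N m; "ee_pos": TCP position; "eef_rot": TCP orientation; "force": force on the tool from outside, world axes, zero at the start; "moment": the same for the moment, N m; "grip_width": finger opening in m; "grip_force": force on a finger pad.
Only numpy, scipy, OpenCV 4.12 (cv2) and the standard library are available. Lean on these libraries where they do the work, as an engineer would, in place of code of your own. Each camera call takes 0.05 s, during which the arm holds its last target. There are 200 camera calls.

## Working session

There is one attempt and no reset: what is moved stays moved. The work goes in short steps, Python scripts to look and compute and a tool call to move; the robot and the scene stay as the last step left them, time stands still between calls to the robot, and variables do not carry over. Pictures are saved under pics/ and viewed, at most 14 in all, crops included, and the job is handed in when it is done.

Besides the shell and the picture viewer there is one more tool, called as name([rows], argument=value, ...), one row to a line, values as JSON. step_arm: Moves the arm, as the interface text tells. Shifts and turns lie within -1 to 1; 1 stands for 0.1 m of shift or 90 degrees of turn. Its arguments: {"type":"object","properties":{"plan":{"type":"array"},"grip_force":{"type":"number"}},"required":["plan"]}

```bash
mkdir -p pics; ls; python3 - <<'E'
from station import telemetry, viewer, ctrl
import cv2,numpy as np,pickle
print(ctrl.tcp_to_tips, telemetry.get_obs())
for n in ["top","side"]:
    p=viewer.camera(n); cv2.imwrite(f"pics/{n}0.png",cv2.resize(p["img"][...,::-1],(800,600)))
    pickle.dump(p,open(f"{n}0.pkl","wb"))
    print(n,p["fx"],p["fy"],p["cx"],p["cy"],p["R"],p["t"])
E
```

```text
pics
0.017 {'time_s': 0.0, 'qpos': array([ 1.22638404e+00,  3.00490814e-01,  1.52158386e+00,  2.44480264e-05,
        1.32071402e+00, -6.65754365e-02]), 'joint_vel': array([-6.06722760e-04,  5.51352223e-05,  2.68254036e-04,  4.44535354e-04,
        4.89419867e-04, -8.82263086e-04]), 'tau': array([-3.27615311e-06, -5.31790030e+01, -3.52765703e+01,  7.08995503e-02,
        2.41306279e-02, -5.54486394e-05]), 'ee_pos': array([0.15075205, 0.52867887, 0.22187434]), 'eef_rot': array([-3.14040084e+00, -1.03196068e-04,  2.86374968e+00]), 'force': array([ 0.28057446,  0.33556372, -0.59018907]), 'moment': array([-0.03926701, -0.00787578, -0.01920073]), 'grip_force': 0.0, 'grip_width': 0.09391809879629856}
top 426.93562127106503 426.93562127106503 262.04912112771575 195.90302175234092 [[-0.01715201 -0.99982158 -0.00791302]
 [-0.99188203  0.01801207 -0.12587929]
 [ 0.12599936  0.0056897  -0.99201401]] [-0.00387413  0.51604492  1.12586307]
side 348.9549814713669 348.9549814713669 258.45286467894715 192.45574227143504 [[-0.97133354 -0.23732584  0.01369691]
 [-0.17166467  0.66040367 -0.73102547]
 [ 0.16444574 -0.71242083 -0.6822127 ]] [0.49026103 0.16029612 0.8989812 ]
```

View pics/top0.png

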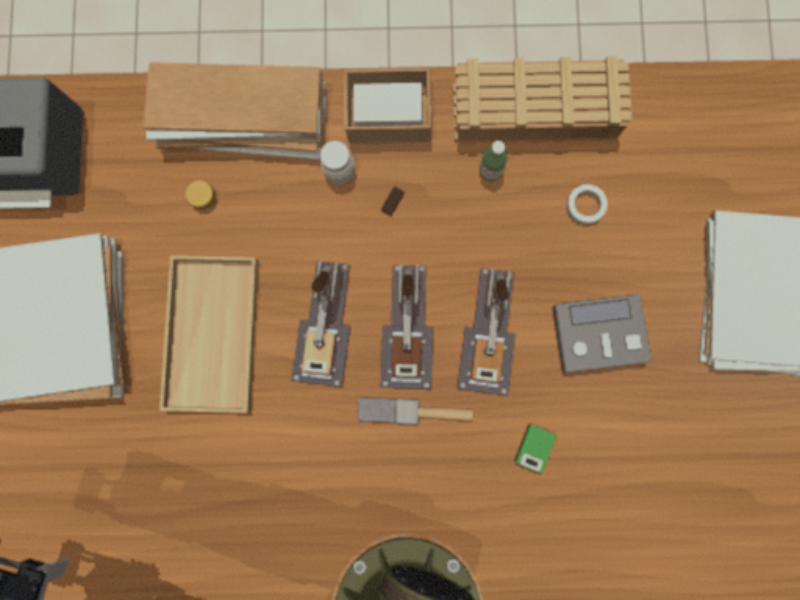

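View pics/side0.png

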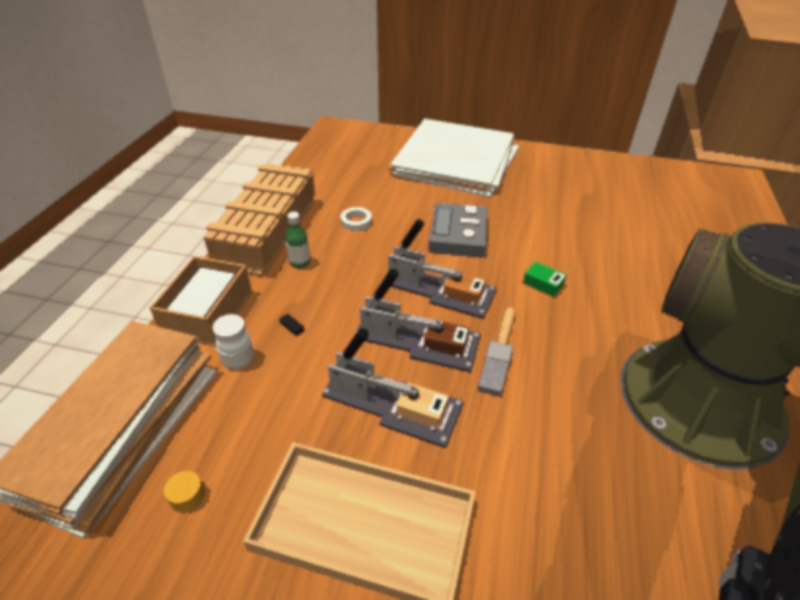

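The top view has the tray on the left (210,335) and three filled clamps. Pale is left at (320,355), dark is in the middle at (407,355), and medium is right at (487,370). The timer is at (600,335), with its round key at (580,349), bar at (606,345) and square at (633,342). The green block at (536,448) is the look-alike, so I'll leave it.

```bash
cat > h.py <<'E'
import numpy as np,cv2,pickle
def cloud(p):
    z=p["z_map"]; v,u=np.indices(z.shape)
    c=np.stack([(u-p["cx"])/p["fx"]*z,(v-p["cy"])/p["fy"]*z,z],-1)
    return (c-p["t"])@p["R"]
def ray(p,u,v,h):  # full-res pixel at world height h
    d=p["R"].T@np.array([(u-p["cx"])/p["fx"],(v-p["cy"])/p["fy"],1]); o=-p["R"].T@p["t"]
    return o+d*(h-o[2])/d[2]
def rect(pts):
    (c,s,a)=cv2.minAreaRect((pts[:,:2]*1000).astype(np.float32)); return np.round(c,1),np.round(s,1),round(a,1)
E
python3 - <<'E'
from h import *
p=pickle.load(open("top0.pkl","rb")); C=cloud(p); I=p["img"].astype(int); hsv=cv2.cvtColor(p["img"],cv2.COLOR_RGB2HSV)
def roi(l,t,r,b):
    m=np.zeros(I.shape[:2],bool); m[int(t*.64):int(b*.64),int(l*.64):int(r*.64)]=1; return m
# table check
print("table z",np.median(C[roi(300,430,480,500)][:,2]))
# keys
m=roi(565,325,650,365)&(hsv[...,2]>170)&(hsv[...,1]<60)
n,l,s,c=cv2.connectedComponentsWithStats(m.astype(np.uint8))
for i in range(1,n): print("key",s[i],c[i],ray(p,*c[i],.043).round(4),np.median(C[l==i][:,2]).round(4))
m=roi(545,285,665,385)&(C[...,2]>.025)&(C[...,2]<.06); print("timer",rect(C[m]))
for nm,b in dict(pale=(285,255,355,390),dark=(375,260,440,392),med=(455,262,520,397)).items():
    R=roi(*b); 
    m=R&(C[...,2]>.006)&(C[...,2]<.2); print(nm,"all",rect(C[m]))
    m=R&(C[...,2]>.03)&(C[...,2]<.047)&(hsv[...,1]>70)&(hsv[...,2]>60); m=cv2.morphologyEx(m.astype(np.uint8),cv2.MORPH_OPEN,np.ones((2,2)))>0
    print("  block",rect(C[m]),m.sum(),np.median(C[m][:,2]))
    m=R&(C[...,2]>.1); q=C[m]; t=q[q[:,2]>q[:,2].max()-.01].mean(0); print("  griptop",t.round(4),"low",q[q[:,2]<.115].mean(0).round(4))
    m=R&(C[...,2]>.05); q=C[m]; A=np.polyfit(q[:,0],q[:,1],1); print("  axis slope",A)
    m=R&(C[...,2]<.02)&(C[...,2]>.005);print("  plate",rect(C[m&((np.indices(m.shape)[0]>320*.64))]))
m=roi(150,245,270,425)&(C[...,2]>.018)&(C[...,2]<.05); print("tray",rect(C[m]),np.median(C[m][:,2]))
# masks of dark plate colors & grey
for nm,b in dict(jar=(315,135,360,190),glue=(475,135,510,185),tape=(560,180,612,228),eraser=(378,183,408,218),weight=(180,175,220,212),spatula=(350,390,480,430),green=(510,420,560,475)).items():
    R=roi(*b); m=R&(C[...,2]>.008); print(nm,rect(C[m]) if m.any() else None)
E
```

```text
table z -0.00021897555438405995
key [385 213   7  15  61] [388.        220.3442623] [ 0.4429 -0.3473  0.043 ] 0.0431
key [401 214   9   9  69] [405.15942029 218.1884058 ] [ 0.4478 -0.3932  0.043 ] 0.0427
key [367 219   9   8  53] [370.83018868 222.62264151] [ 0.4376 -0.3014  0.043 ] 0.043
timer (array([ 465.4, -345.8]), array([120., 152.]), 6.1)
pale all (array([494. , 144.6]), array([230.8, 111.9]), 3.5)
  block (array([423.2,  69.7]), array([197.1,  66.3]), 77.8) 290 0.03952069976838133
  griptop [ 0.3699 -0.0196  1.1818] low [0.5617 0.1243 0.1076]
  axis slope [ 0.24168009 -0.00209541]
  plate (array([438.9, 149. ]), array([118.1, 120.7]), 1.0)
dark all (array([486.2,  -6. ]), array([ 96.9, 226.7]), 86.9)
  block (array([416.1,  -8.5]), array([47.1, 90.7]), 86.1) 280 0.039836486841112045
  griptop [ 0.3699 -0.0196  1.1818] low [ 0.5551 -0.0121  0.1088]
  axis slope [ 0.00479467 -0.01368123]
  plate (array([434.2,  -9.1]), array([122.3, 101.2]), 3.0)
med all (array([ 477.4, -152.1]), array([ 92.5, 241.8]), 83.4)
  block (array([414. , -98.9]), array([ 72.9, 166.1]), 5.3) 306 0.03965269026129957
  griptop [ 0.3699 -0.0196  1.1818] low [ 0.5436 -0.1624  0.1083]
  axis slope [-0.41617153  0.05755999]
  plate (array([ 425.6, -146.8]), array([102.3, 131.7]), 88.8)
tray (array([478.3, 337.8]), array([151.8, 270.3]), 87.6) 0.026510286322371922
jar (array([598.5,  71.5]), array([484.3,  86.7]), 11.6)
glue (array([ 594.7, -110.2]), array([ 64.2, 480.4]), 75.6)
tape (array([ 558.8, -178.1]), array([ 69.2, 488.4]), 41.9)
eraser (array([553.7,   8.5]), array([369.5,  41.2]), 2.3)
weight (array([549.6, 186.2]), array([544.4,  45.6]), 44.1)
spatula (array([343.3, -25.1]), array([ 53.4, 209.9]), 0.7)
green (array([ 311.2, -131.1]), array([251.4,  69.8]), 66.6)
```

```bash
python3 - <<'E'
from h import *
p=pickle.load(open("top0.pkl","rb")); C=cloud(p); hsv=cv2.cvtColor(p["img"],cv2.COLOR_RGB2HSV); ok=p["z_map"]>0
def roi(l,t,r,b):
    m=np.zeros(ok.shape,bool); m[int(t*.64):int(b*.64),int(l*.64):int(r*.64)]=1; return m&ok
def clean(m,k=3):
    n,l,s,c=cv2.connectedComponentsWithStats(m.astype(np.uint8)); i=1+np.argmax(s[1:,4]); return l==i
for nm,b in dict(pale=(285,255,355,390),dark=(375,260,440,392),med=(455,262,520,397)).items():
    R=roi(*b)
    print(nm,"all",rect(C[clean(R&(C[...,2]>.004))]))
    m=clean(R&(C[...,2]>.034)&(C[...,2]<.046)&(C[...,0]<.47)); print("  block",rect(C[m]),m.sum())
    q=C[clean(R&(C[...,2]>.085)&(C[...,2]<.17))]
    k=np.polyfit(q[:,2],q[:,:2],1); print("  rod at z .10,.14",(k[0]*.10+k[1]).round(4),(k[0]*.14+k[1]).round(4),"zmax",q[:,2].max().round(4),len(q))
    m=R&(C[...,2]>.048)&(C[...,2]<.2);q=C[m];d=np.linalg.svd(q[:,:2]-q[:,:2].mean(0),full_matrices=False)[2][0]; print("  axis",np.degrees(np.arctan(d[1]/d[0])).round(1))
for nm,b in dict(jar=(315,135,360,190),glue=(475,135,510,185),tape=(560,180,612,228),eraser=(378,183,408,218),weight=(180,175,220,212),spatula=(350,390,480,430),green=(510,420,560,475)).items():
    m=clean(roi(*b)&(C[...,2]>.006)); print(nm,rect(C[m]),C[m][:,2].max().round(3))
c=cv2.resize(p["img"][160:260,180:340],None,fx=5,fy=5,interpolation=cv2.INTER_CUBIC)[...,::-1]
cv2.imwrite("pics/crop0.png",c)
E
```

```text
pale all (array([493.6, 136.1]), array([ 92.2, 223.1]), 81.5)
  block (array([439. , 144.7]), array([48.1, 66.2]), 82.5) 388
  rod at z .10,.14 [0.5664 0.1233] [0.5438 0.1284] zmax 0.155 100
  axis -9.5
dark all (array([484.4,  -6.8]), array([ 93.5, 222.5]), 88.8)
  block (array([431.6,  -6.3]), array([48.1, 69.9]), 88.5) 418
  rod at z .10,.14 [ 0.5597 -0.0127] [ 0.5361 -0.0116] zmax 0.1577 88
  axis -2.3
med all (array([ 477.1, -150.9]), array([ 95.9, 223.2]), 83.3)
  block (array([ 421.7, -145.7]), array([48.5, 69.7]), 81.6) 417
  rod at z .10,.14 [ 0.5492 -0.1628] [ 0.5253 -0.1609] zmax 0.1556 91
  axis -7.5
jar (array([782.3, 124. ]), array([88.6, 53.7]), 48.8) 0.09
glue (array([ 771.6, -174.9]), array([43.7, 64.5]), 20.4) 0.125
tape (array([ 699.3, -334.5]), array([68.1, 68.1]), 4.0) 0.025
eraser (array([713.3,  14.2]), array([22.5, 49.7]), 59.1) 0.018
weight (array([728.1, 358.8]), array([47.7, 45.5]), 42.3) 0.034
spatula (array([336. , -20.6]), array([199.8,  41.1]), 87.0) 0.026
green (array([ 271.1, -223.9]), array([49.4, 69.9]), 66.1) 0.036
```

View pics/crop0.png

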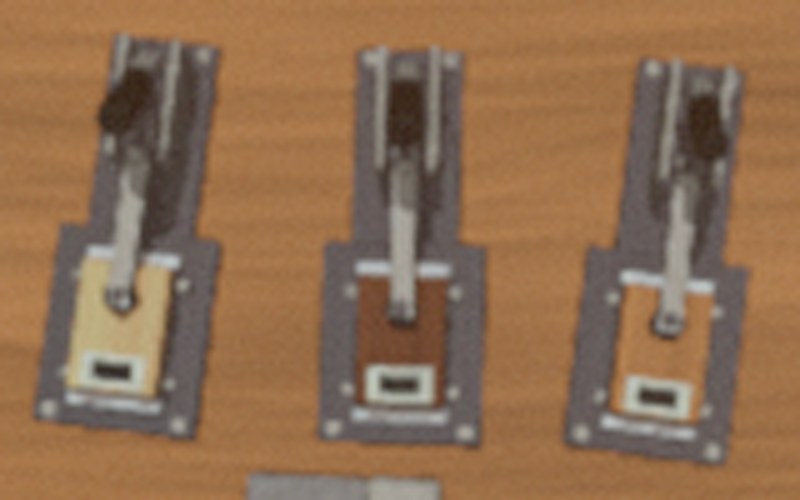

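The crop shows all three blocks seated: pale at crop (120,325), dark brown at (400,340) and medium at (670,350), each under its bar. The dark one in the middle is sample2, which leaves the green block on the table as the look-alike. Next I move towards the timer with the claw closed.

step_arm([
  {"rz": -0.087, "claw": 1},
  {"dx": -0.41, "dy": -0.23, "claw": 1},
  {"dx": -0.41, "dy": -0.23, "claw": 1},
  {"dx": -0.41, "dy": -0.23, "claw": 1},
  {"dx": -0.41, "dy": -0.23, "claw": 1},
  {"dx": -0.41, "dy": -0.23, "claw": 1},
  {"dx": -0.41, "dy": -0.23, "claw": 1},
  {"dx": -0.41, "dy": -0.23, "claw": 1},
  {"dx": -0.41, "dy": -0.23, "claw": 1},
  {"claw": 1},
])

```text
$.plan[0]: bad value
```

step_arm([
  {"dx": -0.05, "dy": -0.43, "claw": 1},
  {"dx": -0.05, "dy": -0.43, "claw": 1},
  {"dx": -0.05, "dy": -0.43, "claw": 1},
  {"dx": -0.05, "dy": -0.43, "claw": 1},
  {"dx": -0.05, "dy": -0.43, "claw": 1},
  {"dx": -0.05, "dy": -0.43, "claw": 1},
  {"dx": -0.05, "dy": -0.43, "claw": 1},
  {"dx": -0.05, "dy": -0.43, "claw": 1},
  {"dx": -0.05, "dy": -0.43, "claw": 1},
  {"claw": 1},
])

```text
$.plan[0]: bad value
```

```bash
cat >> h.py <<'E'
from scipy.spatial.transform import Rotation as Ro
def state():
    from station import telemetry
    o=telemetry.get_obs(); print("t",round(o["time_s"],2),"pos",o["ee_pos"].round(4),"rot",o["eef_rot"].round(3),"F",o["force"].round(1),"w",round(o["grip_width"],4),"gf",round(o["grip_force"],1)); return o
def delta(o,tgt,yaw=None,frm=None):
    R=Ro.from_euler("xyz",o["eef_rot"]).as_matrix(); e=o["ee_pos"] if frm is None else frm
    d=R.T@(np.array(tgt)-e)*10
    rz=0 if yaw is None else -((yaw-o["eef_rot"][2]+np.pi/2)%np.pi-np.pi/2)/(np.pi/2)
    print("->",tgt,"units",d.round(3),"rz",round(rz,3),"len mm",(np.linalg.norm(d)*100).round(0))
E
python3 - <<'E'
from h import *
o=state(); delta(o,[.4376,-.3014,.075]); delta(o,[.4478,-.3932,.075],frm=[.4376,-.3014,.075]); delta(o,[.4429,-.3473,.075],frm=[.4478,-.3932,.075])
E
```

```text
t 0.1 pos [0.1508 0.5287 0.222 ] rot [-3.141 -0.     2.864] F [-0.1 -0.4 -0.1] w 0.0943 gf 0.0
-> [0.4376, -0.3014, 0.075] units [-5.035 -7.195  1.477] rz 0 len mm 890.0
-> [0.4478, -0.3932, 0.075] units [-0.35  -0.855  0.001] rz 0 len mm 92.0
-> [0.4429, -0.3473, 0.075] units [ 0.173  0.428 -0.   ] rz 0 len mm 46.0
```

step_arm([
  {"dx": 0, "dy": 0, "dz": 0, "rx": 0, "ry": 0, "rz": -0.087, "claw": 1},
  {"dx": -0.41, "dy": -0.23, "dz": 0, "rx": 0, "ry": 0, "rz": 0, "claw": 1},
  {"dx": -0.41, "dy": -0.23, "dz": 0, "rx": 0, "ry": 0, "rz": 0, "claw": 1},
  {"dx": -0.41, "dy": -0.23, "dz": 0, "rx": 0, "ry": 0, "rz": 0, "claw": 1},
  {"dx": -0.41, "dy": -0.23, "dz": 0, "rx": 0, "ry": 0, "rz": 0, "claw": 1},
  {"dx": -0.41, "dy": -0.23, "dz": 0, "rx": 0, "ry": 0, "rz": 0, "claw": 1},
  {"dx": -0.41, "dy": -0.23, "dz": 0, "rx": 0, "ry": 0, "rz": 0, "claw": 1},
  {"dx": -0.41, "dy": -0.23, "dz": 0, "rx": 0, "ry": 0, "rz": 0, "claw": 1},
  {"dx": -0.41, "dy": -0.23, "dz": 0, "rx": 0, "ry": 0, "rz": 0, "claw": 1},
])

```text
time_s: 1.0
ee_pos: [0.4509, 0.2991, 0.2223]
eef_rot: [-3.141, -0.0, 3.0]
force: [-0.3, 1.5, -0.1]
grip_width: 0.0255
grip_force: 0.0
```

step_arm([
  {"dx": -0.051, "dy": -0.426, "dz": 0, "rx": 0, "ry": 0, "rz": 0, "claw": 1},
  {"dx": -0.051, "dy": -0.426, "dz": 0, "rx": 0, "ry": 0, "rz": 0, "claw": 1},
  {"dx": -0.051, "dy": -0.426, "dz": 0, "rx": 0, "ry": 0, "rz": 0, "claw": 1},
  {"dx": -0.051, "dy": -0.426, "dz": 0, "rx": 0, "ry": 0, "rz": 0, "claw": 1},
  {"dx": -0.051, "dy": -0.426, "dz": 0, "rx": 0, "ry": 0, "rz": 0, "claw": 1},
  {"dx": -0.051, "dy": -0.426, "dz": 0, "rx": 0, "ry": 0, "rz": 0, "claw": 1},
  {"dx": -0.051, "dy": -0.426, "dz": 0, "rx": 0, "ry": 0, "rz": 0, "claw": 1},
  {"dx": -0.051, "dy": -0.426, "dz": 0, "rx": 0, "ry": 0, "rz": 0, "claw": 1},
  {"dx": -0.051, "dy": -0.426, "dz": 0, "rx": 0, "ry": 0, "rz": 0, "claw": 1},
  {"dx": -0.051, "dy": -0.426, "dz": 0, "rx": 0, "ry": 0, "rz": 0, "claw": 1},
])

```text
time_s: 2.0
ee_pos: [0.4398, -0.1301, 0.2224]
eef_rot: [3.142, -0.0, 3.0]
force: [1.7, -0.5, -0.3]
grip_width: 0.0008
grip_force: 0.0
```

step_arm([
  {"dx": -0.051, "dy": -0.426, "dz": 0, "rx": 0, "ry": 0, "rz": 0, "claw": 1},
  {"dx": -0.051, "dy": -0.426, "dz": 0, "rx": 0, "ry": 0, "rz": 0, "claw": 1},
  {"dx": -0.051, "dy": -0.426, "dz": 0, "rx": 0, "ry": 0, "rz": 0, "claw": 1},
  {"dx": -0.051, "dy": -0.426, "dz": 0, "rx": 0, "ry": 0, "rz": 0, "claw": 1},
  {"dx": 0, "dy": 0, "dz": 0.4, "rx": 0, "ry": 0, "rz": 0, "claw": 1},
  {"dx": 0, "dy": 0, "dz": 0.4, "rx": 0, "ry": 0, "rz": 0, "claw": 1},
  {"dx": 0, "dy": 0, "dz": 0.4, "rx": 0, "ry": 0, "rz": 0, "claw": 1},
  {"dx": 0, "dy": 0, "dz": 0.27, "rx": 0, "ry": 0, "rz": 0, "claw": 1},
  {"dx": 0, "dy": 0, "dz": 0, "rx": 0, "ry": 0, "rz": 0, "claw": 1},
])

```text
time_s: 2.9
ee_pos: [0.4349, -0.2987, 0.072]
eef_rot: [3.138, -0.006, 3.0]
force: [-0.4, -0.5, 0.9]
grip_width: 0.0003
grip_force: 0.0
```

```bash
python3 - <<'E'
from h import *
o=state(); delta(o,[.4376,-.3014,.063]); delta(o,[.4478,-.3932,.075],frm=[.4376,-.3014,.075]); delta(o,[.4429,-.3473,.075],frm=[.4478,-.3932,.075])
E
```

```text
t 2.9 pos [ 0.4349 -0.2987  0.072 ] rot [ 3.138 -0.006  3.   ] F [-0.4 -0.5  0.9] w 0.0003 gf 0.0
-> [0.4376, -0.3014, 0.063] units [-0.031 -0.023  0.09 ] rz 0 len mm 10.0
-> [0.4478, -0.3932, 0.075] units [-0.23  -0.894 -0.004] rz 0 len mm 92.0
-> [0.4429, -0.3473, 0.075] units [0.113 0.448 0.002] rz 0 len mm 46.0
```

step_arm([
  {"dx": 0, "dy": 0, "dz": 0, "rx": 0, "ry": 0, "rz": 0, "claw": 1},
  {"dx": 0, "dy": 0, "dz": 0, "rx": 0, "ry": 0, "rz": 0, "claw": 1},
  {"dx": 0, "dy": 0, "dz": 0.05, "rx": 0, "ry": 0, "rz": 0, "claw": 1},
  {"dx": 0, "dy": 0, "dz": 0, "rx": 0, "ry": 0, "rz": 0, "claw": 1},
])

```text
time_s: 3.3
ee_pos: [0.4366, -0.3, 0.0708]
eef_rot: [-3.141, 0.001, 3.001]
force: [-0.6, -0.2, -0.8]
grip_width: 0.0005
grip_force: 0.0
```

step_arm([
  {"dx": -0.01, "dy": -0.01, "dz": 0.05, "rx": 0, "ry": 0, "rz": 0, "claw": 1},
  {"dx": 0, "dy": 0, "dz": 0.05, "rx": 0, "ry": 0, "rz": 0, "claw": 1},
  {"dx": 0, "dy": 0, "dz": 0.03, "rx": 0, "ry": 0, "rz": 0, "claw": 1},
  {"dx": 0, "dy": 0, "dz": 0.02, "rx": 0, "ry": 0, "rz": 0, "claw": 1},
  {"dx": 0, "dy": 0, "dz": 0, "rx": 0, "ry": 0, "rz": 0, "claw": 1},
])

```text
time_s: 3.8
ee_pos: [0.4373, -0.3011, 0.0555]
eef_rot: [3.142, -0.0, 3.0]
force: [-1.3, 0.3, 4.4]
grip_width: 0.0007
grip_force: 1.9
```

step_arm([
  {"dx": 0, "dy": 0, "dz": 0.01, "rx": 0, "ry": 0, "rz": 0, "claw": 1},
  {"dx": 0, "dy": 0, "dz": 0, "rx": 0, "ry": 0, "rz": 0, "claw": 1},
])

```text
time_s: 4.0
ee_pos: [0.4374, -0.3011, 0.0552]
eef_rot: [-3.141, 0.0, 3.0]
force: [-3.1, 2.6, 12.5]
grip_width: 0.0003
grip_force: 6.0
```

step_arm([
  {"dx": 0, "dy": 0, "dz": 0.01, "rx": 0, "ry": 0, "rz": 0, "claw": 1},
  {"dx": 0, "dy": 0, "dz": 0, "rx": 0, "ry": 0, "rz": 0, "claw": 1},
])

```text
time_s: 4.2
ee_pos: [0.4375, -0.3011, 0.055]
eef_rot: [-3.141, 0.0, 3.001]
force: [-7.9, 5.6, 22.7]
grip_width: 0.0003
grip_force: 11.8
```

The round key bottomed at 22 N. Next I press the square key.

step_arm([
  {"dx": 0, "dy": 0, "dz": -0.11, "rx": 0, "ry": 0, "rz": 0, "claw": 1},
  {"dx": 0, "dy": 0, "dz": -0.11, "rx": 0, "ry": 0, "rz": 0, "claw": 1},
  {"dx": -0.08, "dy": -0.3, "dz": 0, "rx": 0, "ry": 0, "rz": 0, "claw": 1},
  {"dx": -0.08, "dy": -0.3, "dz": 0, "rx": 0, "ry": 0, "rz": 0, "claw": 1},
  {"dx": -0.07, "dy": -0.3, "dz": 0, "rx": 0, "ry": 0, "rz": 0, "claw": 1},
  {"dx": 0, "dy": 0, "dz": 0, "rx": 0, "ry": 0, "rz": 0, "claw": 1},
  {"dx": 0, "dy": 0, "dz": 0.07, "rx": 0, "ry": 0, "rz": 0, "claw": 1},
  {"dx": 0, "dy": 0, "dz": 0.06, "rx": 0, "ry": 0, "rz": 0, "claw": 1},
  {"dx": 0, "dy": 0, "dz": 0, "rx": 0, "ry": 0, "rz": 0, "claw": 1},
])

```text
time_s: 5.1
ee_pos: [0.4471, -0.3922, 0.0613]
eef_rot: [3.14, -0.002, 3.001]
force: [-0.3, 0.1, -0.4]
grip_width: 0.0007
grip_force: 0.0
```

step_arm([
  {"dx": 0, "dy": 0, "dz": 0.04, "rx": 0, "ry": 0, "rz": 0, "claw": 1},
  {"dx": 0, "dy": 0, "dz": 0.03, "rx": 0, "ry": 0, "rz": 0, "claw": 1},
  {"dx": 0, "dy": 0, "dz": 0.02, "rx": 0, "ry": 0, "rz": 0, "claw": 1},
  {"dx": 0, "dy": 0, "dz": 0, "rx": 0, "ry": 0, "rz": 0, "claw": 1},
  {"dx": 0, "dy": 0, "dz": 0, "rx": 0, "ry": 0, "rz": 0, "claw": 1},
])

```text
time_s: 5.6
ee_pos: [0.4478, -0.3931, 0.0551]
eef_rot: [3.142, 0.001, 3.001]
force: [-4.9, 9.0, 20.0]
grip_width: 0.0004
grip_force: 9.6
```

step_arm([
  {"dx": 0, "dy": 0, "dz": -0.11, "rx": 0, "ry": 0, "rz": 0, "claw": 1},
  {"dx": 0, "dy": 0, "dz": -0.11, "rx": 0, "ry": 0, "rz": 0, "claw": 1},
  {"dx": 0.06, "dy": 0.22, "dz": 0, "rx": 0, "ry": 0, "rz": 0, "claw": 1},
  {"dx": 0.05, "dy": 0.23, "dz": 0, "rx": 0, "ry": 0, "rz": 0, "claw": 1},
  {"dx": 0, "dy": 0, "dz": 0, "rx": 0, "ry": 0, "rz": 0, "claw": 1},
  {"dx": 0, "dy": 0, "dz": 0.07, "rx": 0, "ry": 0, "rz": 0, "claw": 1},
  {"dx": 0, "dy": 0, "dz": 0.06, "rx": 0, "ry": 0, "rz": 0, "claw": 1},
  {"dx": 0, "dy": 0, "dz": 0, "rx": 0, "ry": 0, "rz": 0, "claw": 1},
])

```text
time_s: 6.4
ee_pos: [0.4424, -0.3475, 0.0612]
eef_rot: [3.141, -0.001, 3.0]
force: [-0.2, 0.5, -0.3]
grip_width: 0.0007
grip_force: 0.0
```

step_arm([
  {"dx": 0, "dy": 0, "dz": 0.04, "rx": 0, "ry": 0, "rz": 0, "claw": 1},
  {"dx": 0, "dy": 0, "dz": 0.03, "rx": 0, "ry": 0, "rz": 0, "claw": 1},
  {"dx": 0, "dy": 0, "dz": 0.02, "rx": 0, "ry": 0, "rz": 0, "claw": 1},
  {"dx": 0, "dy": 0, "dz": 0, "rx": 0, "ry": 0, "rz": 0, "claw": 1},
  {"dx": 0, "dy": 0, "dz": 0, "rx": 0, "ry": 0, "rz": 0, "claw": 1},
])

```text
time_s: 6.9
ee_pos: [0.443, -0.3479, 0.0551]
eef_rot: [-3.14, 0.001, 3.0]
force: [-7.6, 3.5, 19.9]
grip_width: 0.0004
grip_force: 10.2
```

All three keys are pressed. I retreat upwards and go to the block side of clamp 1's grip.

step_arm([
  {"dx": 0, "dy": 0, "dz": -0.32, "rx": 0, "ry": 0, "rz": 0, "claw": 1},
  {"dx": 0, "dy": 0, "dz": -0.4, "rx": 0, "ry": 0, "rz": 0, "claw": 1},
  {"dx": 0, "dy": 0, "dz": -0.5, "rx": 0, "ry": 0, "rz": 0, "claw": 1},
  {"dx": 0, "dy": 0, "dz": -0.5, "rx": 0, "ry": 0, "rz": 0, "claw": 1},
  {"dx": -0.043, "dy": 0.395, "dz": 0, "rx": 0, "ry": 0, "rz": 0, "claw": 1},
  {"dx": -0.043, "dy": 0.395, "dz": 0, "rx": 0, "ry": 0, "rz": 0, "claw": 1},
  {"dx": -0.043, "dy": 0.395, "dz": 0, "rx": 0, "ry": 0, "rz": 0, "claw": 1},
  {"dx": -0.043, "dy": 0.395, "dz": 0, "rx": 0, "ry": 0, "rz": 0, "claw": 1},
  {"dx": -0.043, "dy": 0.395, "dz": 0, "rx": 0, "ry": 0, "rz": 0, "claw": 1},
  {"dx": 0, "dy": 0, "dz": 0, "rx": 0, "ry": 0, "rz": 0, "claw": 1},
])

```text
time_s: 7.9
ee_pos: [0.4927, -0.1514, 0.2255]
eef_rot: [3.141, 0.0, 3.004]
force: [0.1, -0.7, -0.5]
grip_width: 0.0003
grip_force: 0.0
```

```bash
python3 - <<'E'
from h import *
from station import viewer
o=state(); p=viewer.camera("top"); C=cloud(p); ok=p["z_map"]>0
m=ok&(C[...,2]>.034)&(C[...,2]<.046)&(C[...,0]<.46)&(C[...,0]>.37)&(abs(C[...,1])<.2)
n,l,s,c=cv2.connectedComponentsWithStats(m.astype(np.uint8))
for i in range(1,n):
    if s[i,4]>80: print(rect(C[l==i]),s[i,4])
m=ok&(C[...,2]>.018)&(C[...,2]<.05)&(C[...,1]>.25)&(C[...,1]<.45)&(C[...,0]<.64)&(C[...,0]>.3); print("tray",rect(C[m]))
delta(o,[.4921,-.1555,.142])
E
```

```text
t 7.9 pos [ 0.4927 -0.1514  0.2255] rot [3.141 0.    3.004] F [ 0.1 -0.7 -0.5] w 0.0003 gf 0.0
(array([427.6,  -6.1]), array([48.1, 61.8]), 88.8) 383
(array([433.3, 145.4]), array([47.9, 55. ]), 82.5) 335
tray (array([478.4, 337.9]), array([152.4, 270.6]), 87.6)
-> [0.4921, -0.1555, 0.142] units [ 0.    -0.042  0.835] rz 0 len mm 84.0
```

step_arm([
  {"dx": 0, "dy": -0.02, "dz": 0.4, "rx": 0, "ry": 0, "rz": 0, "claw": 1},
  {"dx": 0, "dy": 0, "dz": 0.43, "rx": 0, "ry": 0, "rz": 0, "claw": 1},
  {"dx": 0, "dy": 0, "dz": 0, "rx": 0, "ry": 0, "rz": 0, "claw": 1},
  {"dx": -0.1, "dy": 0, "dz": 0, "rx": 0, "ry": 0, "rz": 0, "claw": 1},
  {"dx": -0.1, "dy": 0, "dz": 0, "rx": 0, "ry": 0, "rz": 0, "claw": 1},
  {"dx": -0.1, "dy": 0, "dz": 0, "rx": 0, "ry": 0, "rz": 0, "claw": 1},
])

```text
time_s: 8.55
ee_pos: [0.523, -0.1619, 0.1453]
eef_rot: [-3.141, 0.003, 3.0]
force: [-3.4, 0.4, 2.7]
grip_width: 0.0006
grip_force: 1.8
```

step_arm([
  {"dx": -0.1, "dy": 0, "dz": 0, "rx": 0, "ry": 0, "rz": 0, "claw": 1},
  {"dx": -0.1, "dy": 0, "dz": 0, "rx": 0, "ry": 0, "rz": 0, "claw": 1},
  {"dx": -0.1, "dy": 0, "dz": 0, "rx": 0, "ry": 0, "rz": 0, "claw": 1},
  {"dx": -0.1, "dy": 0, "dz": 0, "rx": 0, "ry": 0, "rz": 0, "claw": 1},
  {"dx": -0.1, "dy": 0, "dz": 0, "rx": 0, "ry": 0, "rz": 0, "claw": 1},
])

```text
time_s: 9.05
ee_pos: [0.5715, -0.1681, 0.1422]
eef_rot: [3.142, -0.001, 3.0]
force: [-3.6, -0.6, -0.3]
grip_width: 0.0006
grip_force: 1.1
```

```bash
python3 - <<'E'
from h import *
from station import viewer
o=state(); p=viewer.camera("side"); cv2.imwrite("pics/s1.png",cv2.resize(p["img"][110:290,190:380],None,fx=3,fy=3)[...,::-1])
E
```

```text
t 9.05 pos [ 0.5715 -0.1681  0.1422] rot [ 3.142e+00 -1.000e-03  3.000e+00] F [-3.6 -0.6 -0.3] w 0.0006 gf 1.1
```

View pics/s1.png

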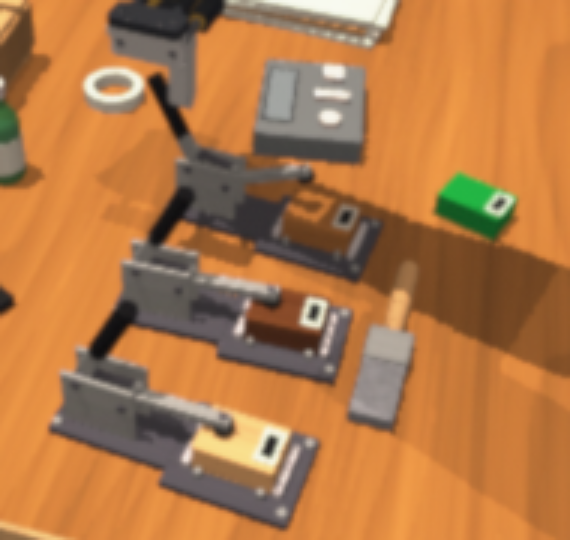

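Clamp 1's handle, at (170,110) in the crop, is past upright and its bar is lifting. I continue the arc.

step_arm([
  {"dx": -0.1, "dy": 0, "dz": 0.06, "rx": 0, "ry": 0, "rz": 0, "claw": 1},
  {"dx": -0.1, "dy": 0, "dz": 0.07, "rx": 0, "ry": 0, "rz": 0, "claw": 1},
  {"dx": -0.1, "dy": 0, "dz": 0.07, "rx": 0, "ry": 0, "rz": 0, "claw": 1},
  {"dx": -0.1, "dy": 0, "dz": 0.08, "rx": 0, "ry": 0, "rz": 0, "claw": 1},
  {"dx": 0, "dy": 0, "dz": 0, "rx": 0, "ry": 0, "rz": 0, "claw": 1},
])

```text
time_s: 9.6
ee_pos: [0.6106, -0.1736, 0.1137]
eef_rot: [3.141, -0.003, 3.001]
force: [-7.8, 1.6, 9.6]
grip_width: 0.0003
grip_force: 6.2
```

step_arm([
  {"dx": -0.02, "dy": 0, "dz": 0.03, "rx": 0, "ry": 0, "rz": 0, "claw": 1},
  {"dx": 0, "dy": 0, "dz": 0, "rx": 0, "ry": 0, "rz": 0, "claw": 1},
])

```text
time_s: 9.8
ee_pos: [0.6115, -0.1737, 0.1128]
eef_rot: [3.141, -0.004, 3.001]
force: [-25.3, 4.2, 29.2]
grip_width: 0.0009
grip_force: 18.2
```

step_arm([
  {"dx": 0.05, "dy": 0, "dz": -0.3, "rx": 0, "ry": 0, "rz": 0, "claw": 1},
  {"dx": 0, "dy": 0, "dz": -0.4, "rx": 0, "ry": 0, "rz": 0, "claw": 1},
  {"dx": 0, "dy": 0, "dz": -0.4, "rx": 0, "ry": 0, "rz": -0.074, "claw": 1},
  {"dx": 0.28, "dy": 0.3, "dz": 0, "rx": 0, "ry": 0, "rz": 0, "claw": 1},
  {"dx": 0.28, "dy": 0.3, "dz": 0, "rx": 0, "ry": 0, "rz": 0, "claw": 1},
  {"dx": 0.28, "dy": 0.3, "dz": 0, "rx": 0, "ry": 0, "rz": 0, "claw": 1},
  {"dx": 0.15, "dy": 0.4, "dz": 0, "rx": 0, "ry": 0, "rz": 0, "claw": 1},
  {"dx": 0, "dy": 0.37, "dz": 0, "rx": 0, "ry": 0, "rz": 0, "claw": 1},
  {"dx": 0, "dy": 0, "dz": 0, "rx": 0, "ry": 0, "rz": 0, "claw": 1},
  {"dx": 0, "dy": 0, "dz": 0, "rx": 0, "ry": 0, "rz": 0, "claw": 1},
])

```text
time_s: 10.8
ee_pos: [0.5132, -0.0033, 0.2211]
eef_rot: [-3.142, 0.0, 3.118]
force: [-0.1, -0.3, 0.5]
grip_width: 0.0006
grip_force: 0.0
```

```bash
python3 - <<'E'
from h import *
o=state(); delta(o,[.5026,-.008,.142])
E
```

```text
t 10.8 pos [ 0.5132 -0.0033  0.2211] rot [-3.142  0.     3.118] F [-0.1 -0.3  0.5] w 0.0006 gf 0.0
-> [0.5026, -0.008, 0.142] units [ 0.105 -0.049  0.791] rz 0 len mm 80.0
```

step_arm([
  {"dx": 0.1, "dy": -0.05, "dz": 0, "rx": 0, "ry": 0, "rz": 0, "claw": 1},
  {"dx": 0, "dy": 0, "dz": 0.4, "rx": 0, "ry": 0, "rz": 0, "claw": 1},
  {"dx": 0, "dy": 0, "dz": 0.39, "rx": 0, "ry": 0, "rz": 0, "claw": 1},
  {"dx": 0, "dy": 0, "dz": 0, "rx": 0, "ry": 0, "rz": 0, "claw": 1},
  {"dx": -0.1, "dy": 0, "dz": 0, "rx": 0, "ry": 0, "rz": 0, "claw": 1},
  {"dx": -0.1, "dy": 0, "dz": 0, "rx": 0, "ry": 0, "rz": 0, "claw": 1},
  {"dx": -0.1, "dy": 0, "dz": 0, "rx": 0, "ry": 0, "rz": 0, "claw": 1},
  {"dx": -0.1, "dy": 0, "dz": 0, "rx": 0, "ry": 0, "rz": 0, "claw": 1},
  {"dx": -0.1, "dy": 0, "dz": 0, "rx": 0, "ry": 0, "rz": 0, "claw": 1},
])

```text
time_s: 11.7
ee_pos: [0.5539, -0.01, 0.1436]
eef_rot: [-3.141, 0.002, 3.116]
force: [-3.9, -0.4, 2.7]
grip_width: 0.0005
grip_force: 1.7
```

step_arm([
  {"dx": -0.1, "dy": 0, "dz": 0, "rx": 0, "ry": 0, "rz": 0, "claw": 1},
  {"dx": -0.1, "dy": 0, "dz": 0, "rx": 0, "ry": 0, "rz": 0, "claw": 1},
  {"dx": -0.1, "dy": 0, "dz": 0, "rx": 0, "ry": 0, "rz": 0, "claw": 1},
  {"dx": -0.1, "dy": 0, "dz": 0.06, "rx": 0, "ry": 0, "rz": 0, "claw": 1},
  {"dx": -0.1, "dy": 0, "dz": 0.07, "rx": 0, "ry": 0, "rz": 0, "claw": 1},
  {"dx": -0.1, "dy": 0, "dz": 0.07, "rx": 0, "ry": 0, "rz": 0, "claw": 1},
  {"dx": -0.1, "dy": 0, "dz": 0.07, "rx": 0, "ry": 0, "rz": 0, "claw": 1},
  {"dx": 0, "dy": 0, "dz": 0, "rx": 0, "ry": 0, "rz": 0, "claw": 1},
])

```text
time_s: 12.5
ee_pos: [0.6232, -0.0114, 0.1144]
eef_rot: [3.141, -0.001, 3.117]
force: [-3.3, 0.8, 5.0]
grip_width: 0.0003
grip_force: 2.9
```

step_arm([
  {"dx": -0.02, "dy": 0, "dz": 0.02, "rx": 0, "ry": 0, "rz": 0, "claw": 1},
  {"dx": 0, "dy": 0, "dz": 0, "rx": 0, "ry": 0, "rz": 0, "claw": 1},
])

```text
time_s: 12.7
ee_pos: [0.6243, -0.0114, 0.1138]
eef_rot: [3.141, -0.002, 3.117]
force: [-14.5, 1.6, 15.5]
grip_width: 0.0002
grip_force: 10.0
```

step_arm([
  {"dx": -0.01, "dy": 0, "dz": 0.01, "rx": 0, "ry": 0, "rz": 0, "claw": 1},
  {"dx": 0, "dy": 0, "dz": 0, "rx": 0, "ry": 0, "rz": 0, "claw": 1},
])

```text
time_s: 12.9
ee_pos: [0.6247, -0.0114, 0.1134]
eef_rot: [3.141, -0.003, 3.117]
force: [-21.5, 2.6, 23.2]
grip_width: 0.0003
grip_force: 14.6
```

step_arm([
  {"dx": 0.05, "dy": 0, "dz": -0.3, "rx": 0, "ry": 0, "rz": 0, "claw": 1},
  {"dx": 0, "dy": 0, "dz": -0.4, "rx": 0, "ry": 0, "rz": 0, "claw": 1},
  {"dx": 0, "dy": 0, "dz": -0.4, "rx": 0, "ry": 0, "rz": 0.074, "claw": 1},
  {"dx": 0.326, "dy": 0.323, "dz": 0, "rx": 0, "ry": 0, "rz": 0, "claw": 1},
  {"dx": 0.326, "dy": 0.323, "dz": 0, "rx": 0, "ry": 0, "rz": 0, "claw": 1},
  {"dx": 0.326, "dy": 0.323, "dz": 0, "rx": 0, "ry": 0, "rz": 0, "claw": 1},
  {"dx": 0.326, "dy": 0.323, "dz": 0, "rx": 0, "ry": 0, "rz": 0, "claw": 1},
  {"dx": 0, "dy": 0, "dz": 0, "rx": 0, "ry": 0, "rz": 0, "claw": 1},
  {"dx": 0, "dy": 0, "dz": 0, "rx": 0, "ry": 0, "rz": 0, "claw": 1},
])

```text
time_s: 13.8
ee_pos: [0.51, 0.1354, 0.2224]
eef_rot: [3.141, 0.001, 3.002]
force: [0.1, 0.3, 0.9]
grip_width: 0.0008
grip_force: 0.0
```

```bash
python3 - <<'E'
from h import *
o=state(); delta(o,[.5094,.1349,.142])
E
```

```text
t 13.8 pos [0.51   0.1354 0.2224] rot [3.141e+00 1.000e-03 3.002e+00] F [0.1 0.3 0.9] w 0.0008 gf 0.0
-> [0.5094, 0.1349, 0.142] units [ 0.005 -0.006  0.804] rz 0 len mm 80.0
```

step_arm([
  {"dx": 0, "dy": 0, "dz": 0.4, "rx": 0, "ry": 0, "rz": 0, "claw": 1},
  {"dx": 0, "dy": 0, "dz": 0.4, "rx": 0, "ry": 0, "rz": 0, "claw": 1},
  {"dx": 0, "dy": 0, "dz": 0, "rx": 0, "ry": 0, "rz": 0, "claw": 1},
  {"dx": -0.1, "dy": 0, "dz": 0, "rx": 0, "ry": 0, "rz": 0, "claw": 1},
  {"dx": -0.1, "dy": 0, "dz": 0, "rx": 0, "ry": 0, "rz": 0, "claw": 1},
  {"dx": -0.1, "dy": 0, "dz": 0, "rx": 0, "ry": 0, "rz": 0, "claw": 1},
  {"dx": -0.1, "dy": 0, "dz": 0, "rx": 0, "ry": 0, "rz": 0, "claw": 1},
  {"dx": -0.1, "dy": 0, "dz": 0, "rx": 0, "ry": 0, "rz": 0, "claw": 1},
])

```text
time_s: 14.6
ee_pos: [0.5606, 0.1275, 0.1437]
eef_rot: [3.141, 0.002, 3.0]
force: [-2.7, 0.8, 1.6]
grip_width: 0.0006
grip_force: 1.6
```

step_arm([
  {"dx": -0.1, "dy": 0, "dz": 0, "rx": 0, "ry": 0, "rz": 0, "claw": 1},
  {"dx": -0.1, "dy": 0, "dz": 0, "rx": 0, "ry": 0, "rz": 0, "claw": 1},
  {"dx": -0.1, "dy": 0, "dz": 0, "rx": 0, "ry": 0, "rz": 0, "claw": 1},
  {"dx": -0.1, "dy": 0, "dz": 0.06, "rx": 0, "ry": 0, "rz": 0, "claw": 1},
  {"dx": -0.1, "dy": 0, "dz": 0.07, "rx": 0, "ry": 0, "rz": 0, "claw": 1},
  {"dx": -0.1, "dy": 0, "dz": 0.07, "rx": 0, "ry": 0, "rz": 0, "claw": 1},
  {"dx": -0.1, "dy": 0, "dz": 0.07, "rx": 0, "ry": 0, "rz": 0, "claw": 1},
  {"dx": 0, "dy": 0, "dz": 0, "rx": 0, "ry": 0, "rz": 0, "claw": 1},
])

```text
time_s: 15.4
ee_pos: [0.6291, 0.1177, 0.1143]
eef_rot: [-3.141, -0.001, 3.0]
force: [-1.9, -0.3, 3.6]
grip_width: 0.0003
grip_force: 2.4
```

step_arm([
  {"dx": -0.02, "dy": 0, "dz": 0.02, "rx": 0, "ry": 0, "rz": 0, "claw": 1},
  {"dx": 0, "dy": 0, "dz": 0, "rx": 0, "ry": 0, "rz": 0, "claw": 1},
])

```text
time_s: 15.6
ee_pos: [0.6299, 0.1177, 0.1136]
eef_rot: [-3.141, -0.003, 3.001]
force: [-14.9, 0.8, 14.6]
grip_width: 0.0001
grip_force: 9.8
```

step_arm([
  {"dx": -0.01, "dy": 0, "dz": 0.01, "rx": 0, "ry": 0, "rz": 0, "claw": 1},
  {"dx": 0.06, "dy": 0, "dz": -0.4, "rx": 0, "ry": 0, "rz": 0, "claw": 1},
  {"dx": 0, "dy": 0, "dz": -0.4, "rx": 0, "ry": 0, "rz": 0, "claw": 0},
  {"dx": 0, "dy": 0, "dz": -0.4, "rx": 0, "ry": 0, "rz": 0, "claw": 0},
  {"dx": 0, "dy": 0.4, "dz": 0, "rx": 0, "ry": 0, "rz": 0, "claw": 0},
  {"dx": 0.2, "dy": 0.4, "dz": 0, "rx": 0, "ry": 0, "rz": 0, "claw": 0},
  {"dx": 0.3, "dy": 0.4, "dz": 0, "rx": 0, "ry": 0, "rz": 0, "claw": 0},
  {"dx": 0.3, "dy": 0.4, "dz": 0, "rx": 0, "ry": 0, "rz": 0, "claw": 0},
  {"dx": 0, "dy": 0.4, "dz": 0, "rx": 0, "ry": 0, "rz": 0, "claw": 0},
  {"dx": 0, "dy": 0, "dz": 0, "rx": 0, "ry": 0, "rz": 0, "claw": 0},
])

```text
time_s: 16.6
ee_pos: [0.5738, 0.3317, 0.2312]
eef_rot: [3.142, -0.0, 3.005]
force: [-0.8, -0.5, -0.2]
grip_width: 0.0611
grip_force: 0.0
```

```bash
cat > look.py <<'E'
from h import *
from station import viewer
def look():
    p=viewer.camera("top"); C=cloud(p); ok=p["z_map"]>0
    m=ok&(C[...,2]>.034)&(C[...,2]<.046)&(C[...,0]<.48)&(C[...,0]>.37)&(abs(C[...,1])<.22)
    n,l,s,c=cv2.connectedComponentsWithStats(m.astype(np.uint8))
    for i in range(1,n):
        if s[i,4]>80: print(rect(C[l==i]),s[i,4],np.median(p["img"][l==i],0))
    m=ok&(C[...,2]>.018)&(C[...,2]<.032)&(C[...,1]>.22)&(C[...,1]<.47)&(C[...,0]<.66)&(C[...,0]>.29); print("tray",rect(C[m]),m.sum())
    return p
E
python3 - <<'E'
from look import *
o=state(); p=look()
a=cv2.resize(p["img"][150:270,140:340],None,fx=3.2,fy=3.2)
s=viewer.camera("side")["img"][110:290,190:380]; b=cv2.resize(s,(405,384))
cv2.imwrite("pics/open.png",np.hstack([a,b])[...,::-1][:, -800:] if False else cv2.resize(np.hstack([a,b]),(800,int(800*384/(640+405))))[...,::-1])
E
```

```text
t 16.6 pos [0.5738 0.3317 0.2312] rot [ 3.142 -0.     3.005] F [-0.8 -0.5 -0.2] w 0.0611 gf 0.0
(array([440.7, 144.5]), array([48.3, 69.9]), 82.5) 469 [200. 167. 124.]
(array([431.3,  -6.6]), array([47.8, 70. ]), 87.6) 465 [129.  85.  60.]
(array([ 421.8, -146.1]), array([48.3, 69.8]), 80.8) 471 [183. 134.  88.]
tray (array([492. , 267.2]), array([271.2,  79.3]), 15.6) 318
```

View pics/open.png

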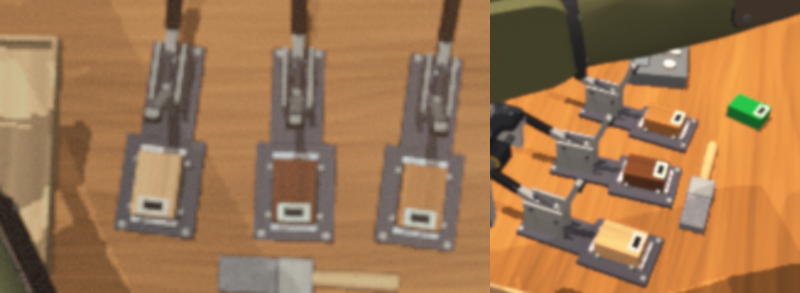

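All three clamps stand open at crop (165,90), (297,90) and (440,90), and their blocks are unmoved. I pick the pale block first.

step_arm([
  {"dx": 0.175, "dy": -0.34, "dz": 0, "rx": 0, "ry": 0, "rz": 0, "claw": 0},
  {"dx": 0.175, "dy": -0.34, "dz": 0, "rx": 0, "ry": 0, "rz": 0, "claw": 0},
  {"dx": 0.175, "dy": -0.34, "dz": 0, "rx": 0, "ry": 0, "rz": 0, "claw": 0},
  {"dx": 0.175, "dy": -0.34, "dz": 0, "rx": 0, "ry": 0, "rz": 0, "claw": 0},
  {"dx": 0.175, "dy": -0.34, "dz": 0, "rx": 0, "ry": 0, "rz": 0, "claw": 0},
  {"dx": 0.175, "dy": -0.34, "dz": 0, "rx": 0, "ry": 0, "rz": 0, "claw": 0},
  {"dx": 0, "dy": 0, "dz": 0.4, "rx": 0, "ry": 0, "rz": 0, "claw": 0},
  {"dx": 0, "dy": 0, "dz": 0.4, "rx": 0, "ry": 0, "rz": 0, "claw": 0},
  {"dx": 0, "dy": 0, "dz": 0.3, "rx": 0, "ry": 0, "rz": 0, "claw": 0},
  {"dx": 0, "dy": 0, "dz": 0, "rx": 0, "ry": 0, "rz": 0, "claw": 0},
])

```text
time_s: 17.7
ee_pos: [0.4402, 0.1387, 0.1194]
eef_rot: [-3.139, -0.005, 2.999]
force: [0.2, 0.9, 0.6]
grip_width: 0.0941
grip_force: 0.0
```

```bash
python3 - <<'E'
from h import *
o=state(); delta(o,[.4405,.1445,.032])
E
```

```text
t 17.7 pos [0.4402 0.1387 0.1194] rot [-3.139 -0.005  2.999] F [0.2 0.9 0.6] w 0.0941 gf 0.0
-> [0.4405, 0.1445, 0.032] units [0.001 0.059 0.874] rz 0 len mm 88.0
```

step_arm([
  {"dx": 0, "dy": 0.06, "dz": 0.2, "rx": 0, "ry": 0, "rz": 0, "claw": 0},
  {"dx": 0, "dy": 0, "dz": 0.3, "rx": 0, "ry": 0, "rz": 0, "claw": 0},
  {"dx": 0, "dy": 0, "dz": 0.25, "rx": 0, "ry": 0, "rz": 0, "claw": 0},
  {"dx": 0, "dy": 0, "dz": 0.12, "rx": 0, "ry": 0, "rz": 0, "claw": 0},
  {"dx": 0, "dy": 0, "dz": 0, "rx": 0, "ry": 0, "rz": 0, "claw": 0},
  {"dx": 0, "dy": 0, "dz": 0, "rx": 0, "ry": 0, "rz": 0, "claw": 1},
  {"dx": 0, "dy": 0, "dz": 0, "rx": 0, "ry": 0, "rz": 0, "claw": 1},
  {"dx": 0, "dy": 0, "dz": 0, "rx": 0, "ry": 0, "rz": 0, "claw": 1},
  {"dx": 0, "dy": 0, "dz": 0, "rx": 0, "ry": 0, "rz": 0, "claw": 1},
  {"dx": 0, "dy": 0, "dz": 0, "rx": 0, "ry": 0, "rz": 0, "claw": 1},
], grip_force=25)

```text
time_s: 18.7
ee_pos: [0.4427, 0.1464, 0.0358]
eef_rot: [3.141, 0.0, 3.001]
force: [-0.1, 0.4, -0.8]
grip_width: 0.0574
grip_force: 0.0
```

step_arm([
  {"dx": 0, "dy": 0, "dz": 0, "rx": 0, "ry": 0, "rz": 0, "claw": 1},
  {"dx": 0, "dy": 0, "dz": -0.2, "rx": 0, "ry": 0, "rz": 0, "claw": 1},
  {"dx": 0, "dy": 0, "dz": -0.3, "rx": 0, "ry": 0, "rz": 0, "claw": 1},
  {"dx": 0, "dy": 0, "dz": -0.4, "rx": 0, "ry": 0, "rz": 0, "claw": 1},
  {"dx": 0, "dy": 0, "dz": -0.3, "rx": 0, "ry": 0, "rz": 0, "claw": 1},
  {"dx": 0, "dy": 0, "dz": 0, "rx": 0, "ry": 0, "rz": 0, "claw": 1},
])

```text
time_s: 19.3
ee_pos: [0.4441, 0.1467, 0.1591]
eef_rot: [3.139, 0.006, 3.001]
force: [0.3, 0.5, -1.5]
grip_width: 0.0478
grip_force: 25.0
```

```bash
python3 - <<'E'
from look import *
o=state(); look()
E
```

```text
t 19.3 pos [0.4441 0.1467 0.1591] rot [3.139 0.006 3.001] F [ 0.3  0.5 -1.5] w 0.0478 gf 25.0
(array([431.4,  -6.4]), array([48. , 69.7]), 88.2) 465 [123.  80.  57.]
(array([ 421.6, -146. ]), array([48.2, 69.4]), 81.0) 470 [179. 130.  85.]
tray (array([478.4, 338. ]), array([153.4, 270.4]), 87.9) 575
```

step_arm([
  {"dx": 0, "dy": 0, "dz": 0, "rx": 0, "ry": 0, "rz": -0.067, "claw": 1},
  {"dx": -0.187, "dy": 0.32, "dz": 0, "rx": 0, "ry": 0, "rz": 0, "claw": 1},
  {"dx": -0.187, "dy": 0.32, "dz": 0, "rx": 0, "ry": 0, "rz": 0, "claw": 1},
  {"dx": -0.187, "dy": 0.32, "dz": 0, "rx": 0, "ry": 0, "rz": 0, "claw": 1},
  {"dx": -0.187, "dy": 0.32, "dz": 0, "rx": 0, "ry": 0, "rz": 0, "claw": 1},
  {"dx": -0.187, "dy": 0.32, "dz": 0, "rx": 0, "ry": 0, "rz": 0, "claw": 1},
  {"dx": -0.187, "dy": 0.32, "dz": 0, "rx": 0, "ry": 0, "rz": 0, "claw": 1},
  {"dx": 0, "dy": 0, "dz": 0.4, "rx": 0, "ry": 0, "rz": 0, "claw": 1},
  {"dx": 0, "dy": 0, "dz": 0.3, "rx": 0, "ry": 0, "rz": 0, "claw": 1},
  {"dx": 0, "dy": 0, "dz": 0, "rx": 0, "ry": 0, "rz": 0, "claw": 1},
])

```text
time_s: 20.35
ee_pos: [0.559, 0.3329, 0.079]
eef_rot: [-3.137, -0.009, 3.106]
force: [0.4, 0.2, -0.8]
grip_width: 0.0477
grip_force: 25.0
```

```bash
python3 - <<'E'
from h import *
o=state(); delta(o,[.5634,.335,.032])
E
```

```text
t 20.35 pos [0.559  0.3329 0.079 ] rot [-3.137 -0.009  3.106] F [ 0.4  0.2 -0.8] w 0.0477 gf 25.0
-> [0.5634, 0.335, 0.032] units [-0.048  0.025  0.469] rz 0 len mm 47.0
```

step_arm([
  {"dx": -0.03, "dy": 0.02, "dz": 0.25, "rx": 0, "ry": 0, "rz": 0, "claw": 1},
  {"dx": 0, "dy": 0, "dz": 0.15, "rx": 0, "ry": 0, "rz": 0, "claw": 1},
  {"dx": 0, "dy": 0, "dz": 0, "rx": 0, "ry": 0, "rz": 0, "claw": 1},
  {"dx": 0, "dy": 0, "dz": 0, "rx": 0, "ry": 0, "rz": 0, "claw": 1},
])

```text
time_s: 20.75
ee_pos: [0.5648, 0.336, 0.0462]
eef_rot: [3.141, 0.0, 3.106]
force: [1.2, 0.4, 0.6]
grip_width: 0.0477
grip_force: 25.0
```

step_arm([
  {"dx": 0, "dy": 0, "dz": 0.08, "rx": 0, "ry": 0, "rz": 0, "claw": 1},
  {"dx": 0, "dy": 0, "dz": 0.05, "rx": 0, "ry": 0, "rz": 0, "claw": 1},
  {"dx": 0, "dy": 0, "dz": 0, "rx": 0, "ry": 0, "rz": 0, "claw": 1},
  {"dx": 0, "dy": 0, "dz": 0, "rx": 0, "ry": 0, "rz": 0, "claw": 1},
])

```text
time_s: 21.15
ee_pos: [0.5646, 0.336, 0.0325]
eef_rot: [-3.142, -0.0, 3.106]
force: [0.3, -0.4, -0.8]
grip_width: 0.0479
grip_force: 25.0
```

step_arm([
  {"dx": 0, "dy": 0, "dz": 0.015, "rx": 0, "ry": 0, "rz": 0, "claw": 1},
  {"dx": 0, "dy": 0, "dz": 0, "rx": 0, "ry": 0, "rz": 0, "claw": 1},
  {"dx": 0, "dy": 0, "dz": 0, "rx": 0, "ry": 0, "rz": 0, "claw": 0.28},
  {"dx": 0, "dy": 0, "dz": 0, "rx": 0, "ry": 0, "rz": 0, "claw": 0.28},
  {"dx": 0, "dy": 0, "dz": 0, "rx": 0, "ry": 0, "rz": 0, "claw": 0.28},
  {"dx": 0, "dy": 0, "dz": 0, "rx": 0, "ry": 0, "rz": 0, "claw": 0.28},
  {"dx": 0, "dy": 0, "dz": -0.3, "rx": 0, "ry": 0, "rz": 0, "claw": 0.28},
  {"dx": 0, "dy": 0, "dz": -0.5, "rx": 0, "ry": 0, "rz": 0, "claw": 0.28},
  {"dx": 0, "dy": 0, "dz": -0.5, "rx": 0, "ry": 0, "rz": 0, "claw": 0},
  {"dx": 0, "dy": 0, "dz": -0.5, "rx": 0, "ry": 0, "rz": 0, "claw": 0},
])

```text
time_s: 22.15
ee_pos: [0.5643, 0.3359, 0.2129]
eef_rot: [-3.142, -0.0, 3.106]
force: [0.2, 0.9, 0.2]
grip_width: 0.0806
grip_force: 0.0
```

step_arm([
  {"dx": 0.134, "dy": -0.386, "dz": 0, "rx": 0, "ry": 0, "rz": 0, "claw": 0},
  {"dx": 0.134, "dy": -0.386, "dz": 0, "rx": 0, "ry": 0, "rz": 0, "claw": 0},
  {"dx": 0.134, "dy": -0.386, "dz": 0, "rx": 0, "ry": 0, "rz": 0, "claw": 0},
  {"dx": 0.134, "dy": -0.386, "dz": 0, "rx": 0, "ry": 0, "rz": 0, "claw": 0},
  {"dx": 0.134, "dy": -0.386, "dz": 0, "rx": 0, "ry": 0, "rz": 0, "claw": 0},
  {"dx": 0.134, "dy": -0.386, "dz": 0, "rx": 0, "ry": 0, "rz": 0, "claw": 0},
  {"dx": 0.134, "dy": -0.386, "dz": 0, "rx": 0, "ry": 0, "rz": 0, "claw": 0},
  {"dx": 0.134, "dy": -0.386, "dz": 0, "rx": 0, "ry": 0, "rz": 0, "claw": 0},
  {"dx": 0.134, "dy": -0.386, "dz": 0, "rx": 0, "ry": 0, "rz": 0, "claw": 0},
  {"dx": 0, "dy": 0, "dz": 0, "rx": 0, "ry": 0, "rz": 0, "claw": 0},
])

```text
time_s: 23.15
ee_pos: [0.4305, -0.0097, 0.2112]
eef_rot: [-3.141, 0.0, 3.102]
force: [0.3, 0.8, 0.5]
grip_width: 0.0942
grip_force: 0.0
```

step_arm([
  {"dx": 0, "dy": 0, "dz": 0.4, "rx": 0, "ry": 0, "rz": 0, "claw": 0},
  {"dx": 0, "dy": 0, "dz": 0.4, "rx": 0, "ry": 0, "rz": 0, "claw": 0},
  {"dx": 0, "dy": 0, "dz": 0, "rx": 0, "ry": 0, "rz": 0, "claw": 0},
  {"dx": 0, "dy": 0, "dz": 0, "rx": 0, "ry": 0, "rz": 0, "claw": 0},
])

```text
time_s: 23.55
ee_pos: [0.432, -0.0065, 0.1318]
eef_rot: [3.142, -0.0, 3.106]
force: [-0.4, 0.1, 0.0]
grip_width: 0.0939
grip_force: 0.0
```

```bash
python3 - <<'E'
from look import *
o=state(); p=look(); delta(o,[.4314,-.0064,.032])
C=cloud(p); m=(p["z_map"]>0)&(C[...,2]>.031)&(C[...,2]<.045)&(C[...,1]>.26)&(C[...,1]<.41)&(C[...,0]<.61)&(C[...,0]>.35); print("in tray",rect(C[m]),np.median(C[m][:,2]))
E
```

```text
t 23.55 pos [ 0.432  -0.0065  0.1318] rot [ 3.142 -0.     3.106] F [-0.4  0.1  0. ] w 0.0939 gf 0.0
(array([ 421.7, -145.9]), array([48.2, 69.5]), 81.4) 473 [174. 126.  82.]
tray (array([478.4, 337.8]), array([152.8, 270.9]), 87.7) 895
-> [0.4314, -0.0064, 0.032] units [0.006 0.    0.998] rz 0 len mm 100.0
in tray (array([515.6, 334.3]), array([147.2, 183.9]), 89.6) 0.03480278701503049
```

step_arm([
  {"dx": 0, "dy": 0, "dz": 0.4, "rx": 0, "ry": 0, "rz": 0, "claw": 0},
  {"dx": 0, "dy": 0, "dz": 0.4, "rx": 0, "ry": 0, "rz": 0, "claw": 0},
  {"dx": 0, "dy": 0, "dz": 0.2, "rx": 0, "ry": 0, "rz": 0, "claw": 0},
  {"dx": 0, "dy": 0, "dz": 0, "rx": 0, "ry": 0, "rz": 0, "claw": 0},
  {"dx": 0, "dy": 0, "dz": 0, "rx": 0, "ry": 0, "rz": 0, "claw": 1},
  {"dx": 0, "dy": 0, "dz": 0, "rx": 0, "ry": 0, "rz": 0, "claw": 1},
  {"dx": 0, "dy": 0, "dz": 0, "rx": 0, "ry": 0, "rz": 0, "claw": 1},
  {"dx": 0, "dy": 0, "dz": 0, "rx": 0, "ry": 0, "rz": 0, "claw": 1},
  {"dx": 0, "dy": 0, "dz": 0, "rx": 0, "ry": 0, "rz": 0, "claw": 1},
  {"dx": 0, "dy": 0, "dz": 0, "rx": 0, "ry": 0, "rz": 0, "claw": 1},
])

```text
time_s: 24.6
ee_pos: [0.4317, -0.0068, 0.0311]
eef_rot: [3.142, 0.0, 3.106]
force: [-0.2, -0.2, -0.2]
grip_width: 0.0494
grip_force: 0.3
```

step_arm([
  {"dx": 0, "dy": 0, "dz": 0, "rx": 0, "ry": 0, "rz": 0, "claw": 1},
  {"dx": 0, "dy": 0, "dz": 0, "rx": 0, "ry": 0, "rz": 0, "claw": 1},
  {"dx": 0, "dy": 0, "dz": -0.2, "rx": 0, "ry": 0, "rz": 0, "claw": 1},
  {"dx": 0, "dy": 0, "dz": -0.3, "rx": 0, "ry": 0, "rz": 0, "claw": 1},
  {"dx": 0, "dy": 0, "dz": -0.4, "rx": 0, "ry": 0, "rz": 0, "claw": 1},
  {"dx": 0, "dy": 0, "dz": -0.5, "rx": 0, "ry": 0, "rz": 0, "claw": 1},
  {"dx": 0, "dy": 0, "dz": 0, "rx": 0, "ry": 0, "rz": 0, "claw": 1},
  {"dx": 0, "dy": 0, "dz": 0, "rx": 0, "ry": 0, "rz": 0, "claw": 1},
])

```text
time_s: 25.4
ee_pos: [0.4318, -0.0068, 0.1712]
eef_rot: [-3.142, 0.002, 3.106]
force: [-0.5, -0.1, -0.8]
grip_width: 0.048
grip_force: 25.0
```

```bash
python3 - <<'E'
from look import *
o=state(); p=look(); delta(o,[.4784,.338,.17])
E
```

```text
t 25.4 pos [ 0.4318 -0.0068  0.1712] rot [-3.142e+00  2.000e-03  3.106e+00] F [-0.5 -0.1 -0.8] w 0.048 gf 25.0
(array([ 421.8, -146.1]), array([48.5, 69.8]), 81.3) 472 [174. 126.  82.]
tray (array([478.4, 338.4]), array([153.3, 270.6]), 87.7) 879
-> [0.4784, 0.338, 0.17] units [-0.342  3.463  0.013] rz 0 len mm 348.0
```

step_arm([
  {"dx": -0.038, "dy": 0.385, "dz": 0, "rx": 0, "ry": 0, "rz": 0, "claw": 1},
  {"dx": -0.038, "dy": 0.385, "dz": 0, "rx": 0, "ry": 0, "rz": 0, "claw": 1},
  {"dx": -0.038, "dy": 0.385, "dz": 0, "rx": 0, "ry": 0, "rz": 0, "claw": 1},
  {"dx": -0.038, "dy": 0.385, "dz": 0, "rx": 0, "ry": 0, "rz": 0, "claw": 1},
  {"dx": -0.038, "dy": 0.385, "dz": 0, "rx": 0, "ry": 0, "rz": 0, "claw": 1},
  {"dx": -0.038, "dy": 0.385, "dz": 0, "rx": 0, "ry": 0, "rz": 0, "claw": 1},
  {"dx": -0.038, "dy": 0.385, "dz": 0, "rx": 0, "ry": 0, "rz": 0, "claw": 1},
  {"dx": -0.038, "dy": 0.385, "dz": 0, "rx": 0, "ry": 0, "rz": 0, "claw": 1},
  {"dx": -0.038, "dy": 0.385, "dz": 0, "rx": 0, "ry": 0, "rz": 0, "claw": 1},
  {"dx": 0, "dy": 0, "dz": 0.4, "rx": 0, "ry": 0, "rz": 0, "claw": 1},
])

```text
time_s: 26.45
ee_pos: [0.4794, 0.3427, 0.1322]
eef_rot: [3.138, 0.005, 3.109]
force: [1.6, 0.3, -1.4]
grip_width: 0.0476
grip_force: 25.0
```

step_arm([
  {"dx": 0, "dy": 0, "dz": 0.4, "rx": 0, "ry": 0, "rz": 0, "claw": 1},
  {"dx": 0, "dy": 0, "dz": 0.3, "rx": 0, "ry": 0, "rz": 0, "claw": 1},
  {"dx": 0, "dy": 0, "dz": 0, "rx": 0, "ry": 0, "rz": 0, "claw": 1},
  {"dx": 0, "dy": 0, "dz": 0, "rx": 0, "ry": 0, "rz": 0, "claw": 1},
])

```text
time_s: 26.85
ee_pos: [0.478, 0.338, 0.0604]
eef_rot: [-3.14, -0.002, 3.106]
force: [0.2, 0.4, -0.1]
grip_width: 0.0479
grip_force: 25.0
```

step_arm([
  {"dx": 0, "dy": 0, "dz": 0.15, "rx": 0, "ry": 0, "rz": 0, "claw": 1},
  {"dx": 0, "dy": 0, "dz": 0.13, "rx": 0, "ry": 0, "rz": 0, "claw": 1},
  {"dx": 0, "dy": 0, "dz": 0.05, "rx": 0, "ry": 0, "rz": 0, "claw": 1},
  {"dx": 0, "dy": 0, "dz": 0, "rx": 0, "ry": 0, "rz": 0, "claw": 1},
  {"dx": 0, "dy": 0, "dz": 0, "rx": 0, "ry": 0, "rz": 0, "claw": 1},
])

```text
time_s: 27.35
ee_pos: [0.4784, 0.3383, 0.0282]
eef_rot: [3.141, 0.0, 3.106]
force: [-0.6, -0.2, -0.2]
grip_width: 0.0479
grip_force: 25.0
```

step_arm([
  {"dx": 0, "dy": 0, "dz": 0.015, "rx": 0, "ry": 0, "rz": 0, "claw": 1},
  {"dx": 0, "dy": 0, "dz": 0, "rx": 0, "ry": 0, "rz": 0, "claw": 1},
  {"dx": 0, "dy": 0, "dz": 0, "rx": 0, "ry": 0, "rz": 0, "claw": 0.28},
  {"dx": 0, "dy": 0, "dz": 0, "rx": 0, "ry": 0, "rz": 0, "claw": 0.28},
  {"dx": 0, "dy": 0, "dz": 0, "rx": 0, "ry": 0, "rz": 0, "claw": 0.28},
  {"dx": 0, "dy": 0, "dz": 0, "rx": 0, "ry": 0, "rz": 0, "claw": 0.28},
  {"dx": 0, "dy": 0, "dz": -0.3, "rx": 0, "ry": 0, "rz": 0, "claw": 0.28},
  {"dx": 0, "dy": 0, "dz": -0.5, "rx": 0, "ry": 0, "rz": 0, "claw": 0.28},
  {"dx": 0, "dy": 0, "dz": -0.5, "rx": 0, "ry": 0, "rz": 0, "claw": 0},
  {"dx": 0, "dy": 0, "dz": -0.5, "rx": 0, "ry": 0, "rz": 0, "claw": 0},
])

```text
time_s: 28.35
ee_pos: [0.478, 0.3381, 0.2086]
eef_rot: [3.142, 0.0, 3.106]
force: [0.7, 0.7, -0.3]
grip_width: 0.0804
grip_force: 0.0
```

```bash
python3 - <<'E'
from look import *
o=state(); p=look(); delta(o,[.4217,-.146,.21])
E
```

```text
t 28.35 pos [0.478  0.3381 0.2086] rot [3.142 0.    3.106] F [ 0.7  0.7 -0.3] w 0.0804 gf 0.0
(array([ 421.8, -146.2]), array([48.4, 69.7]), 81.2) 470 [180. 132.  86.]
tray (array([478.5, 338.3]), array([152.5, 270.9]), 87.7) 676
-> [0.4217, -0.146, 0.21] units [ 0.389 -4.858 -0.015] rz 0 len mm 487.0
```

step_arm([
  {"dx": 0.032, "dy": -0.405, "dz": 0, "rx": 0, "ry": 0, "rz": 0, "claw": 0},
  {"dx": 0.032, "dy": -0.405, "dz": 0, "rx": 0, "ry": 0, "rz": 0, "claw": 0},
  {"dx": 0.032, "dy": -0.405, "dz": 0, "rx": 0, "ry": 0, "rz": 0, "claw": 0},
  {"dx": 0.032, "dy": -0.405, "dz": 0, "rx": 0, "ry": 0, "rz": 0, "claw": 0},
  {"dx": 0.032, "dy": -0.405, "dz": 0, "rx": 0, "ry": 0, "rz": 0, "claw": 0},
  {"dx": 0.032, "dy": -0.405, "dz": 0, "rx": 0, "ry": 0, "rz": 0, "claw": 0},
  {"dx": 0.032, "dy": -0.405, "dz": 0, "rx": 0, "ry": 0, "rz": 0, "claw": 0},
  {"dx": 0.032, "dy": -0.405, "dz": 0, "rx": 0, "ry": 0, "rz": 0, "claw": 0},
  {"dx": 0.032, "dy": -0.405, "dz": 0, "rx": 0, "ry": 0, "rz": 0, "claw": 0},
  {"dx": 0.032, "dy": -0.405, "dz": 0, "rx": 0, "ry": 0, "rz": 0, "claw": 0},
])

```text
time_s: 29.4
ee_pos: [0.4313, -0.0669, 0.2065]
eef_rot: [-3.141, 0.001, 3.106]
force: [0.5, 0.1, -0.1]
grip_width: 0.0941
grip_force: 0.0
```

step_arm([
  {"dx": 0.032, "dy": -0.405, "dz": 0, "rx": 0, "ry": 0, "rz": 0, "claw": 0},
  {"dx": 0.032, "dy": -0.405, "dz": 0, "rx": 0, "ry": 0, "rz": 0, "claw": 0},
  {"dx": 0, "dy": 0, "dz": 0.4, "rx": 0, "ry": 0, "rz": 0.073, "claw": 0},
  {"dx": 0, "dy": 0, "dz": 0.4, "rx": 0, "ry": 0, "rz": 0, "claw": 0},
  {"dx": 0, "dy": 0, "dz": 0, "rx": 0, "ry": 0, "rz": 0, "claw": 0},
  {"dx": 0, "dy": 0, "dz": 0, "rx": 0, "ry": 0, "rz": 0, "claw": 0},
])

```text
time_s: 30.0
ee_pos: [0.4227, -0.146, 0.1273]
eef_rot: [3.141, -0.0, 2.992]
force: [0.0, 0.7, -0.1]
grip_width: 0.0939
grip_force: 0.0
```

```bash
python3 - <<'E'
from look import *
o=state(); delta(o,[.4217,-.146,.032])
p=viewer.camera("top");C=cloud(p);m=(p["z_map"]>0)&(C[...,2]>.0315)&(C[...,2]<.045)&(C[...,1]>.29)&(C[...,1]<.39)&(C[...,0]<.605)&(C[...,0]>.36)
n,l,s,c=cv2.connectedComponentsWithStats(m.astype(np.uint8))
for i in range(1,n):
    if s[i,4]>60: print(rect(C[l==i]),s[i,4],np.median(C[l==i][:,2]))
E
```

```text
t 30.0 pos [ 0.4227 -0.146   0.1273] rot [ 3.141 -0.     2.992] F [ 0.   0.7 -0.1] w 0.0939 gf 0.0
-> [0.4217, -0.146, 0.032] units [ 0.009 -0.001  0.953] rz 0 len mm 95.0
(array([563.1, 335.6]), array([48.2, 67.5]), 87.8) 406 0.03485373677482034
(array([477. , 336.8]), array([50.2, 68.1]), 89.0) 423 0.03489314315174857
```

Both blocks lie flat with their tops at 35 mm. I grasp the third one.

step_arm([
  {"dx": 0.01, "dy": 0, "dz": 0.4, "rx": 0, "ry": 0, "rz": 0, "claw": 0},
  {"dx": 0, "dy": 0, "dz": 0.4, "rx": 0, "ry": 0, "rz": 0, "claw": 0},
  {"dx": 0, "dy": 0, "dz": 0.15, "rx": 0, "ry": 0, "rz": 0, "claw": 0},
  {"dx": 0, "dy": 0, "dz": 0, "rx": 0, "ry": 0, "rz": 0, "claw": 0},
  {"dx": 0, "dy": 0, "dz": 0, "rx": 0, "ry": 0, "rz": 0, "claw": 1},
  {"dx": 0, "dy": 0, "dz": 0, "rx": 0, "ry": 0, "rz": 0, "claw": 1},
  {"dx": 0, "dy": 0, "dz": 0, "rx": 0, "ry": 0, "rz": 0, "claw": 1},
  {"dx": 0, "dy": 0, "dz": 0, "rx": 0, "ry": 0, "rz": 0, "claw": 1},
  {"dx": 0, "dy": 0, "dz": 0, "rx": 0, "ry": 0, "rz": 0, "claw": 1},
  {"dx": 0, "dy": 0, "dz": 0, "rx": 0, "ry": 0, "rz": 0, "claw": 1},
])

```text
time_s: 31.05
ee_pos: [0.4215, -0.1459, 0.0316]
eef_rot: [-3.142, 0.0, 2.991]
force: [0.7, 1.1, -0.0]
grip_width: 0.0496
grip_force: 0.0
```

step_arm([
  {"dx": 0, "dy": 0, "dz": 0, "rx": 0, "ry": 0, "rz": 0, "claw": 1},
  {"dx": 0, "dy": 0, "dz": 0, "rx": 0, "ry": 0, "rz": 0, "claw": 1},
  {"dx": 0, "dy": 0, "dz": -0.2, "rx": 0, "ry": 0, "rz": 0, "claw": 1},
  {"dx": 0, "dy": 0, "dz": -0.3, "rx": 0, "ry": 0, "rz": 0, "claw": 1},
  {"dx": 0, "dy": 0, "dz": -0.4, "rx": 0, "ry": 0, "rz": 0, "claw": 1},
  {"dx": 0, "dy": 0, "dz": -0.5, "rx": 0, "ry": 0, "rz": 0, "claw": 1},
  {"dx": 0, "dy": 0, "dz": 0, "rx": 0, "ry": 0, "rz": -0.073, "claw": 1},
  {"dx": 0, "dy": 0, "dz": 0, "rx": 0, "ry": 0, "rz": 0, "claw": 1},
])

```text
time_s: 31.85
ee_pos: [0.4217, -0.146, 0.1722]
eef_rot: [-3.141, 0.002, 3.108]
force: [-0.0, 0.6, -2.0]
grip_width: 0.0479
grip_force: 25.0
```

```bash
python3 - <<'E'
from look import *
o=state(); p=look(); delta(o,[.3935,.341,.17])
E
```

```text
t 31.85 pos [ 0.4217 -0.146   0.1722] rot [-3.141e+00  2.000e-03  3.108e+00] F [-0.   0.6 -2. ] w 0.0479 gf 25.0
tray (array([478.7, 338.4]), array([153.5, 271.7]), 87.4) 952
-> [0.3935, 0.341, 0.17] units [0.446 4.858 0.018] rz 0 len mm 488.0
```

step_arm([
  {"dx": 0.037, "dy": 0.405, "dz": 0, "rx": 0, "ry": 0, "rz": 0, "claw": 1},
  {"dx": 0.037, "dy": 0.405, "dz": 0, "rx": 0, "ry": 0, "rz": 0, "claw": 1},
  {"dx": 0.037, "dy": 0.405, "dz": 0, "rx": 0, "ry": 0, "rz": 0, "claw": 1},
  {"dx": 0.037, "dy": 0.405, "dz": 0, "rx": 0, "ry": 0, "rz": 0, "claw": 1},
  {"dx": 0.037, "dy": 0.405, "dz": 0, "rx": 0, "ry": 0, "rz": 0, "claw": 1},
  {"dx": 0.037, "dy": 0.405, "dz": 0, "rx": 0, "ry": 0, "rz": 0, "claw": 1},
  {"dx": 0.037, "dy": 0.405, "dz": 0, "rx": 0, "ry": 0, "rz": 0, "claw": 1},
  {"dx": 0.037, "dy": 0.405, "dz": 0, "rx": 0, "ry": 0, "rz": 0, "claw": 1},
  {"dx": 0.037, "dy": 0.405, "dz": 0, "rx": 0, "ry": 0, "rz": 0, "claw": 1},
  {"dx": 0.037, "dy": 0.405, "dz": 0, "rx": 0, "ry": 0, "rz": 0, "claw": 1},
])

```text
time_s: 32.9
ee_pos: [0.3981, 0.2616, 0.17]
eef_rot: [-3.14, -0.002, 3.102]
force: [0.8, -0.2, -0.6]
grip_width: 0.0479
grip_force: 25.0
```

step_arm([
  {"dx": 0.037, "dy": 0.405, "dz": 0, "rx": 0, "ry": 0, "rz": 0, "claw": 1},
  {"dx": 0.037, "dy": 0.405, "dz": 0, "rx": 0, "ry": 0, "rz": 0, "claw": 1},
  {"dx": 0, "dy": 0, "dz": 0.4, "rx": 0, "ry": 0, "rz": 0, "claw": 1},
  {"dx": 0, "dy": 0, "dz": 0.3, "rx": 0, "ry": 0, "rz": 0, "claw": 1},
  {"dx": 0, "dy": 0, "dz": 0, "rx": 0, "ry": 0, "rz": 0, "claw": 1},
  {"dx": 0, "dy": 0, "dz": 0, "rx": 0, "ry": 0, "rz": 0, "claw": 1},
])

```text
time_s: 33.5
ee_pos: [0.3944, 0.3411, 0.1012]
eef_rot: [-3.14, -0.001, 3.104]
force: [-0.4, 0.7, -0.5]
grip_width: 0.0479
grip_force: 25.0
```

```bash
python3 - <<'E'
from look import *
o=state(); p=look(); delta(o,[.3935,.341,.0275])
E
```

```text
t 33.5 pos [0.3944 0.3411 0.1012] rot [-3.140e+00 -1.000e-03  3.104e+00] F [-0.4  0.7 -0.5] w 0.0479 gf 25.0
tray (array([478.3, 337.8]), array([152.2, 270.5]), 87.7) 791
-> [0.3935, 0.341, 0.0275] units [ 0.008 -0.001  0.737] rz 0 len mm 74.0
```

step_arm([
  {"dx": 0, "dy": 0, "dz": 0.3, "rx": 0, "ry": 0, "rz": 0, "claw": 1},
  {"dx": 0, "dy": 0, "dz": 0.25, "rx": 0, "ry": 0, "rz": 0, "claw": 1},
  {"dx": 0, "dy": 0, "dz": 0.13, "rx": 0, "ry": 0, "rz": 0, "claw": 1},
  {"dx": 0, "dy": 0, "dz": 0.05, "rx": 0, "ry": 0, "rz": 0, "claw": 1},
  {"dx": 0, "dy": 0, "dz": 0, "rx": 0, "ry": 0, "rz": 0, "claw": 1},
  {"dx": 0, "dy": 0, "dz": 0, "rx": 0, "ry": 0, "rz": 0, "claw": 1},
])

```text
time_s: 34.15
ee_pos: [0.3951, 0.3418, 0.0297]
eef_rot: [3.14, 0.001, 3.105]
force: [-0.7, -1.1, -0.4]
grip_width: 0.0482
grip_force: 25.0
```

step_arm([
  {"dx": 0, "dy": 0, "dz": 0.03, "rx": 0, "ry": 0, "rz": 0, "claw": 1},
  {"dx": 0, "dy": 0, "dz": 0, "rx": 0, "ry": 0, "rz": 0, "claw": 1},
  {"dx": 0, "dy": 0, "dz": 0, "rx": 0, "ry": 0, "rz": 0, "claw": 0.28},
  {"dx": 0, "dy": 0, "dz": 0, "rx": 0, "ry": 0, "rz": 0, "claw": 0.28},
  {"dx": 0, "dy": 0, "dz": 0, "rx": 0, "ry": 0, "rz": 0, "claw": 0.28},
  {"dx": 0, "dy": 0, "dz": 0, "rx": 0, "ry": 0, "rz": 0, "claw": 0.28},
  {"dx": 0, "dy": 0, "dz": -0.3, "rx": 0, "ry": 0, "rz": 0, "claw": 0.28},
  {"dx": 0, "dy": 0, "dz": -0.5, "rx": 0, "ry": 0, "rz": 0, "claw": 0.28},
  {"dx": 0, "dy": 0, "dz": -0.5, "rx": 0, "ry": 0, "rz": 0, "claw": 0.28},
  {"dx": 0, "dy": 0, "dz": -0.5, "rx": 0, "ry": 0, "rz": 0, "claw": 0.28},
])

```text
time_s: 35.15
ee_pos: [0.3942, 0.3411, 0.2075]
eef_rot: [-3.141, -0.0, 3.106]
force: [-0.2, -0.0, -0.1]
grip_width: 0.0677
grip_force: 0.0
```

step_arm([
  {"dx": 0.15, "dy": -0.37, "dz": 0, "rx": 0, "ry": 0, "rz": 0, "claw": 0.28},
  {"dx": 0, "dy": -0.4, "dz": 0, "rx": 0, "ry": 0, "rz": 0, "claw": 0.28},
  {"dx": 0, "dy": -0.4, "dz": 0, "rx": 0, "ry": 0, "rz": 0, "claw": 0.28},
  {"dx": 0, "dy": -0.4, "dz": 0, "rx": 0, "ry": 0, "rz": 0, "claw": 0.28},
  {"dx": 0, "dy": -0.4, "dz": 0, "rx": 0, "ry": 0, "rz": 0, "claw": 0.28},
  {"dx": 0, "dy": -0.4, "dz": 0, "rx": 0, "ry": 0, "rz": 0, "claw": 0.28},
  {"dx": 0, "dy": 0, "dz": 0, "rx": 0, "ry": 0, "rz": 0, "claw": 0.28},
  {"dx": 0, "dy": 0, "dz": 0, "rx": 0, "ry": 0, "rz": 0, "claw": 0.28},
])

```text
time_s: 35.95
ee_pos: [0.3712, 0.1047, 0.2057]
eef_rot: [3.141, 0.001, 3.104]
force: [-0.3, -0.2, -0.9]
grip_width: 0.0672
grip_force: 0.0
```

```bash
python3 - <<'E'
from look import *
o=state(); p=look(); cv2.imwrite("pics/end.png",cv2.resize(p["img"],(800,600))[...,::-1])
C=cloud(p);m=(p["z_map"]>0)&(C[...,2]>.0315)&(C[...,2]<.06)&(C[...,1]>.29)&(C[...,1]<.39)&(C[...,0]<.605)&(C[...,0]>.351)
n,l,s,c=cv2.connectedComponentsWithStats(m.astype(np.uint8))
for i in range(1,n):
    if s[i,4]>60: print(rect(C[l==i]),s[i,4],np.percentile(C[l==i][:,2],[5,50,95]).round(4))
E
```

```text
t 35.95 pos [0.3712 0.1047 0.2057] rot [3.141e+00 1.000e-03 3.104e+00] F [-0.3 -0.2 -0.9] w 0.0672 gf 0.0
tray (array([478.3, 338. ]), array([152.1, 270.4]), 87.7) 994
(array([564.1, 334.8]), array([49., 69.]), 88.5) 411 [0.0322 0.0348 0.0386]
(array([477.1, 336.9]), array([48.2, 68.9]), 87.0) 416 [0.0321 0.0349 0.0383]
(array([395.7, 340.5]), array([48.8, 69.6]), 86.5) 431 [0.032  0.0348 0.0383]
```

View pics/end.png

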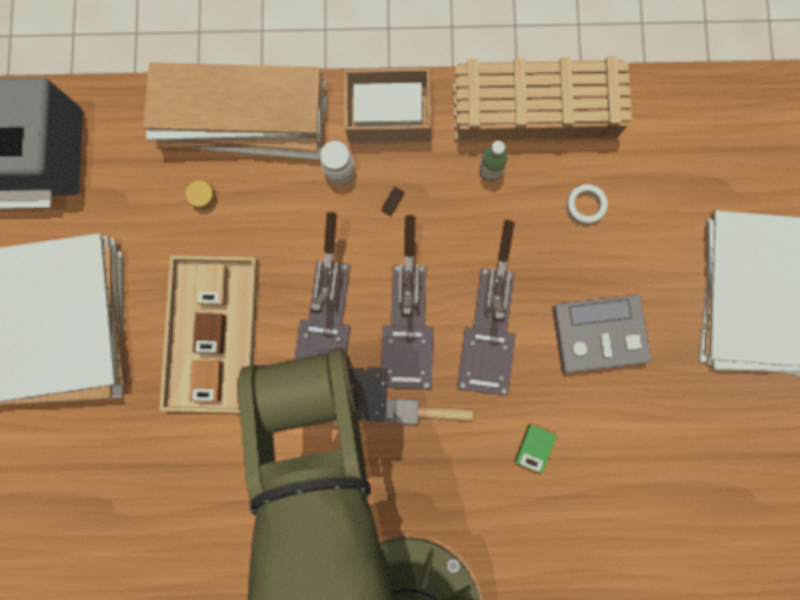

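The three blocks lie flat and apart in the tray, at (209,285), (208,333) and (205,381). All the clamps are open, with grips at (330,235), (409,237) and (506,242), and the bystanders are unmoved.

```bash
python3 -c "
from station import hand_in; print(hand_in())"
```

```text
the job is handed in; nothing more can be done
None
```

The job is handed in: the timer keys were pressed right down in order (round, square, bar), all three clamps stand open, and the three blocks lie flat and apart in the tray, with nothing else moved in the last picture.

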